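Seat a control module under the clamp toes and index the table

TASK

On the rotary index table, slide the black control module nose first into the blue nest until its thin metal nose is under both clamp toes and fully home against the back stop. Then turn the table one position counter-clockwise, the way the yellow arrow points (the black post is there to push it by), and leave it settled in that detent with the module still fully home. Leave the yellow parts bin, the screwdriver and the carton where they are.

Things in the scene. Friction and masses are not known exactly. Their poses are not given: they have to be found in the camera images.
- index_base: Grey fixed round housing (290 mm across) of the index table. Origin on the bench surface, on the table's vertical turning axis; z up. Three station tabs, fixed, show under the turning plate's rim: blue at 90 deg from the housing's x axis (loading), green at 150 (next), white at 210. At joint value 0 the plate's axes are parallel to the housing's. The plate is a flat aluminium disc, 340 mm across.
- turntable (a joint): Angle of the turning plate (rad), positive counter-clockwise from above. Detents at 0 (loading; starts within 0.03), 1.047 (next, wanted), 2.094 (too far); end stops beyond. A spring draws it to the nearest: leaving 0 takes 6 to 10 N at the post up to 0.52 rad; let go beyond 0.6 it turns by itself, damped, to within 0.02 of 1.047 in about 1.5 s. Going past 1.57 leads to 2.094.
- nest_stop (a point): Point on the plate's top surface (50 mm above the bench) at the foot of the middle of the blue back stop's face, 140 mm from the turning axis. Turns with the plate, axes = the plate's: y outward through the stop (the way the module slides in), x along the stop, z up. The stop is 28 mm high, 112 mm long, 18 mm thick.
- nest_mouth (a point): Point on the plate's top surface, midway between the near ends of the two blue side rails, 75 mm in front of nest_stop; axes = the plate's. Rails: 20 mm high, 12 mm thick, inner faces at x = +-44.5 mm (89 mm pocket for the 84 mm module), from here to the stop. Flared lead-ins reach about 31 mm further out (-y), where the mouth is 104 mm wide.
- toe_gap (a point): Midway between the two dark steel clamp toes, at their front edge and the height of their undersides: 18 mm in front of the back stop, 13 mm above the plate. Each toe is 24 mm wide, centred at x = +-27 mm, 15 mm thick, and overhangs the pocket from the stop to here.
- index_post (a point): Centre of the top of the black upright post (18 mm diameter, 50 mm tall above the plate, 26 mm collar 4 mm high at its foot) fixed to the plate 130 mm from the turning axis, at 20 deg counter-clockwise from the plate's x axis. Pushed sideways to turn the plate.
- module: Loose module, 84 (x) by 100 mm (y), 0.3 to 0.6 kg, flat on the plate before the nest, up to 18 mm off its centre line and 0.2 rad askew. Origin at the centre of its underside, y towards the nose, z up. Black body 32 mm high with upright sides from y = -50 to +28 mm; six grey knobs on top reach to 44 mm; from y = +28 to +50 only an aluminium nose flange 10 mm thick, full width.
- module_nose (a point): Middle of the lower front edge of the module's nose flange, 50 mm along +y from the module's origin, on its underside; axes = the module's. It coincides with nest_stop when the module is home (side play +-2.5 mm).
- parts_bin: Bystander: loose yellow open bin with knobs in it, 150 x 100 x 70 mm, origin at the centre of its underside.
- screwdriver: Bystander: loose screwdriver with a grey handle, 200 mm long, lying on the bench along its x axis, origin about mid-length.
- carton: Bystander: loose brown carton, 160 x 120 x 60 mm, origin at the centre of its underside.

How it is judged:
On the way, in this order (a step that is already met when the one before it is completed fails the run):
1. module fully home in the nest while the table is still in the loading detent (y of module_nose in the frame of nest_stop between -0.003 and 0.003 m and x of module_nose in the frame of nest_stop between -0.004 and 0.004 m and z of module_nose in the frame of nest_stop between -0.003 and 0.003 m and angle between the y axis of module and the y axis of nest_stop, either way round below 0.06 rad and value of joint turntable between -0.12 and 0.12 rad), for 0.2 s.
2. table turned to the next detent with the module still home (y of module_nose in the frame of nest_stop between -0.003 and 0.003 m and x of module_nose in the frame of nest_stop between -0.004 and 0.004 m and z of module_nose in the frame of nest_stop between -0.003 and 0.003 m and angle between the y axis of module and the y axis of nest_stop, either way round below 0.06 rad and value of joint turntable between 0.9772 and 1.1172 rad), for 0.2 s.
At the end, for the whole second after the job is handed in: The module's nose lies under both toes within 3 mm of the back stop, flat on the plate (3 mm), within 4 mm of the centre line and 0.06 rad of square; the table rests within 0.07 rad of the next detent (1.047 rad); module and table are at rest (all of step 2 and linear speed of module below 0.01 m/s and velocity of joint turntable between -0.03 and 0.03 rad/s); the robot touches nothing.
It fails at once if the parts bin is moved by more than 25 mm (distance of parts_bin from where it was at the start of the episode above 0.025 m).
It fails at once if the screwdriver is moved by more than 25 mm (distance of screwdriver from where it was at the start of the episode above 0.025 m).
It fails at once if the carton is moved by more than 25 mm (distance of carton from where it was at the start of the episode above 0.025 m).
It also fails if it takes over 64 s, if anything falls off the work surface, if the arm or the gripper's body presses on something with over 40 N, if the wrist force passes 120 N, or if a joint passes its speed limit or range.

ROBOT

A 6-joint arm with a two-finger parallel gripper is mounted at the origin on the work surface. World frame = base frame: x ahead of the robot, y to its left, z up, the work surface at z = 0. Lengths are in m, angles in rad, forces in N, time in s.
With the tool pointing down it reaches from about 0.35 to 0.8 m from the base axis. Payload 7.3 kg.
Tool frame: the origin (TCP) lies midway between the tips of the shut fingers; the grasp point (between the pads) lies 19 mm behind it (env.grip_point_offset is the distance from the TCP to the grasp point, in m); x points along the fingers, y is the direction in which the jaws open and shut, and the axes are right-handed (so a half turn about x gives the same grasp; the last joint's range is limited). The gripper opens to 85 mm and grips with 20 to 120 N. Pads are 22 mm wide; open, the fingers measure 114 mm over their backs; the gripper's body (76 mm by 85 mm) begins 54 mm behind the grasp point. The pads swing forward as they close: fully open they stand 13 mm farther back than shut.
Start: joints at [1.138, 0.342, 1.524, -0, 1.275, -0.146], TCP at [0.148, 0.504, 0.205] pointing down, gripper open.
Joint ranges: [-2.53, 2.53], [-0.77, 2.02], [0.04, 2.7], [-1, 4.14], [0.28, 2.66], [-3.11, 3.11]. Speed limits (rad/s): [2.57, 2.57, 3.14, 3.14, 3.14, 3.14].

INTERFACE

Orientations are given as a 3x3 rotation matrix whose columns are the frame's x, y, z axes.
In Python, from station import status, optics, job, models, env gives the robot as it stands. The module is installed in compiled form; this text tells all that it offers.
- The arm moves only by the tool servo_tool, never from a script. Its argument "motion" is a list of rows, each an object with "delta_pos": the shift along the tool's x, y, z in mm, a list of three; "rotation": the turn, a rotation vector about the tool's x, y, z in rad, a list of three. A call has 1 to 10 rows; each row shifts and turns the commanded pose from where the row before left it, along the tool's axes as they then stand; what a row does not reach is not made up. A row lasts 1/12 s, in which the tool goes at most 41.7 mm and 7.16 degrees, less where a joint would pass 70% of its speed; a pose out of reach is approached as far as the arm can. A call is refused whole if a number of a shift passes 41.7 or a number of a turn 0.125, either way. A call with a gripper value outside its range is refused whole. "grip" is the finger opening in mm, from 0 to 85.4, set as the call begins (left out, the last holds). The fingers move at their own pace and stop on an object; "squeeze" is the grip in N (left out, the last holds). Time passes only in rows, so rows that do not move let the fingers close. It gives the time, the measured TCP pose, the force and the opening at its end, in the units of the state.
- status.sense(): the state, without advancing time (a new reading comes with each control period).
- optics.snapshot(name): name is "scene" or "side" or "wrist"; returns a dict with "img" (480x640x3 uint8, red, green, blue), "intrinsics" (3x3 intrinsics, pixels), "k1" (the pictures are not rectified: a ray, as slopes to the right and down, at radius r is drawn at 1 + k1 r^2 times it, then the intrinsics apply), "pose" (4x4, takes a point from camera to world coordinates). Camera axes: x right, y down, z forward; pixel columns grow to the right and rows downward; lengths in m; the calibration is good to about 2 mm. A picture is of the moment at which its call begins. There is no depth.
- job.close_job(): hands the job in, once; it reports no verdict.
Trained networks look in a picture, given as the dict that the camera call returned (one of the last four; its "shot" number tells which), for a name from the list of things; names that differ only in an ending like _2 or _b are one class to them, and where a whole thing is asked for, a point or a joint stands for the part that bears it (a point fixed in the world has none). Each returns a list of dicts, best first, with "conf" (0 to 1); they miss things now and then, are a little off and sometimes report something else, mostly with a low value. They report only what shows in the picture. A call takes as long as a camera call.
- models.find_in(thing, picture): "point" ([row, column] in pixels, amid what is visible of it).
- models.silhouettes(thing, picture): "region" (480x640 bool, what is visible of it) and "point" ([row, column] in pixels, amid what is visible of it).
The state is a dict: "time": time; "joint_positions": joint angles; "qd": joint speeds; "tau": joint torques, N m; "eef_pos": TCP position; "orientation": TCP orientation; "wrist_force": force on the tool from outside, world axes, zero at the start; "moment": the same for the moment, N m; "width": finger opening in m.
Only numpy, scipy, OpenCV 4.12 (cv2) and the standard library are available. Lean on these libraries where they do the work, as an engineer would, in place of code of your own. Each camera call takes 0.05 s, during which the arm holds its last target.

## Working session

There is one attempt and no reset: what is moved stays moved. The work goes in short steps, Python scripts to look and compute and a tool call to move; the robot and the scene stay as the last step left them, time stands still between calls to the robot, and variables do not carry over. Pictures are saved under pics/ and viewed, and the job is handed in when it is done.

Besides the shell and the picture viewer there is one more tool, called as a command line: name --argument value ..., lists and objects as JSON in quotes. servo_tool: Moves the arm, as the interface text tells. Its arguments: {"type":"object","properties":{"motion":{"type":"array"},"grip":{"type":"number"},"squeeze":{"type":"number"}},"required":["motion"]}

```bash
mkdir -p pics; cat > h.py <<'E'
import numpy as np, cv2
from station import status, optics, job, models, env
def snap(n,f):
    p=optics.snapshot(n); cv2.imwrite('pics/'+f,p['img'][:,:,::-1].copy()); return p
def ray(p,rc):
    K=np.array(p['intrinsics']); u=(rc[1]-K[0,2])/K[0,0]; v=(rc[0]-K[1,2])/K[1,1]
    k=p['k1']; rd=np.hypot(u,v); r=rd
    for _ in range(30): r=rd/(1+k*r*r)
    s=r/rd if rd>0 else 1
    T=np.array(p['pose']); return T[:3,3],T[:3,:3]@np.array([u*s,v*s,1])
def onz(p,rc,z):
    o,d=ray(p,rc); return o+d*(z-o[2])/d[2]
def proj(p,X):
    T=np.array(p['pose']);K=np.array(p['intrinsics']); c=T[:3,:3].T@(np.array(X,float)-T[:3,3])
    u,v=c[0]/c[2],c[1]/c[2]; f=1+p['k1']*(u*u+v*v)
    return np.array([K[1,1]*v*f+K[1,2],K[0,0]*u*f+K[0,2]])
E
python3 - <<'E'
from h import *
np.set_printoptions(precision=4,suppress=True)
print(status.sense())
for n in ['scene','side','wrist']:
    p=snap(n,n+'0.png'); print(n,p['intrinsics'],p['k1'],p['pose'])
    for t in ['index_base','nest_stop','nest_mouth','toe_gap','index_post','module','module_nose','parts_bin','screwdriver','carton']:
        print(t,[(np.round(d['point']),round(d['conf'],2)) for d in models.find_in(t,p)][:2])
E
```

```text
{'time': 0.0, 'joint_positions': array([ 1.138 ,  0.3427,  1.525 , -0.    ,  1.2754, -0.146 ]), 'qd': array([-0.0001,  0.0012,  0.0006, -0.0012, -0.0009, -0.0004]), 'tau': array([ -0.0009, -43.3681, -24.6013,  -0.0003,   0.0077,   0.    ]), 'eef_pos': array([0.1483, 0.5031, 0.2039]), 'orientation': array([[-0.0006,  0.2829,  0.9592],
       [-0.0014,  0.9592, -0.2829],
       [-1.    , -0.0016, -0.0002]]), 'wrist_force': array([-0.0328, -0.3156, -0.0081]), 'moment': array([-0.0344,  0.0191,  0.03  ]), 'width': 0.08530001461876838}
scene [[623.6418   0.     316.3857]
 [  0.     623.6418 242.7953]
 [  0.       0.       1.    ]] -0.0970696496023182 [[ 0.1327  0.5507 -0.8241  1.7158]
 [ 0.991  -0.0604  0.1193 -0.1667]
 [ 0.0159 -0.8325 -0.5538  0.867 ]
 [ 0.      0.      0.      1.    ]]
index_base [(array([265., 363.]), 0.61)]
nest_stop [(array([268., 359.]), 0.71)]
nest_mouth [(array([266., 361.]), 0.86)]
toe_gap [(array([263., 364.]), 0.83)]
index_post [(array([266., 361.]), 0.86)]
module [(array([246., 328.]), 0.61)]
module_nose [(array([269., 516.]), 0.73)]
parts_bin [(array([266., 
[... 467 characters left out ...]
outh [(array([232., 308.]), 0.68)]
toe_gap [(array([232., 310.]), 0.71)]
index_post [(array([234., 313.]), 0.67)]
module [(array([250., 312.]), 0.92)]
module_nose [(array([246., 312.]), 0.59)]
parts_bin [(array([170., 286.]), 0.74)]
screwdriver [(array([453., 279.]), 0.86)]
carton [(array([372., 433.]), 0.64)]
wrist [[366.8917   0.     321.4631]
 [  0.     366.8917 243.7514]
 [  0.       0.       1.    ]] -0.013590245128187758 [[ 0.2827  0.9254  0.2523  0.0836]
 [ 0.9592 -0.2724 -0.0753  0.5238]
 [-0.0009  0.2633 -0.9647  0.3751]
 [ 0.      0.      0.      1.    ]]
index_base []
nest_stop []
nest_mouth []
toe_gap []
index_post []
module []
module_nose []
parts_bin []
screwdriver []
carton []
```

View pics/scene0.png

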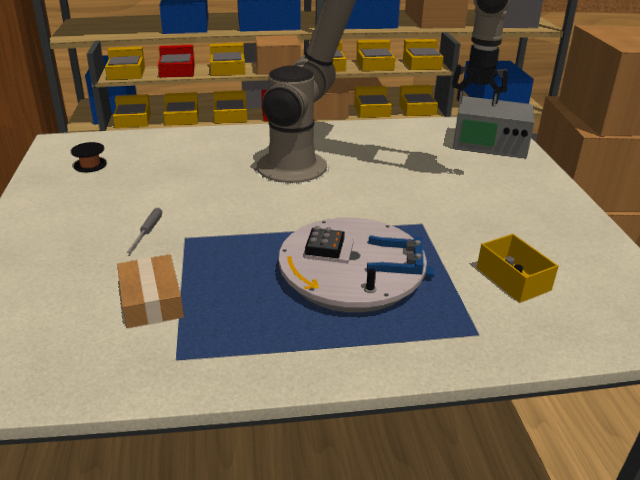

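View pics/side0.png

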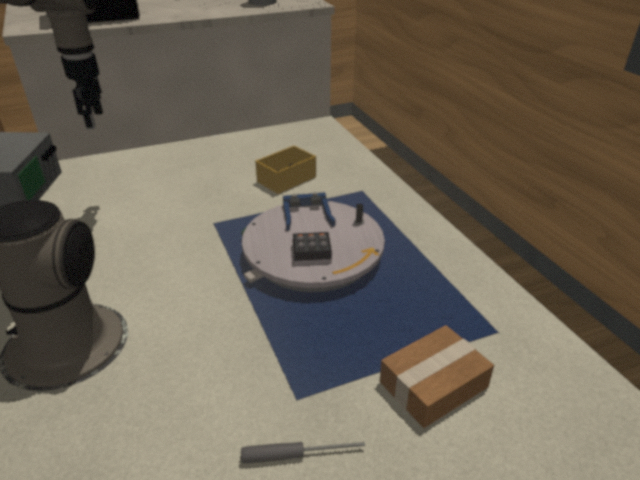

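The scene view shows the plate around px (262,352), module at (243,326), the nest opening to the left (world −y) with its stop at about (255,415), and the post at (278,371). The bin, screwdriver and carton are all off the plate.

```bash
python3 - <<'E'
from h import *
np.set_printoptions(precision=4,suppress=True)
for n,px in [('scene',dict(c=((262,352),.05),mod=((240,325),.09),post=((267,371),.1),stop=((245,417),.07),carton=((290,150),.06),bin=((266,516),.04))),('side',dict(c=((243,313),.05),mod=((238,312),.09),post=((204,360),.1),stop=((197,305),.07),carton=((372,433),.06)))]:
    p=optics.snapshot(n)
    for k,(rc,z) in px.items(): print(n,k,onz(p,rc,z))
E
```

```text
scene c [0.5867 0.0791 0.05  ]
scene mod [0.5503 0.0216 0.09  ]
scene post [0.6781 0.1006 0.1   ]
scene stop [0.5642 0.2351 0.07  ]
scene carton [ 0.654  -0.3637  0.06  ]
scene bin [0.6314 0.4572 0.04  ]
side c [0.5544 0.0564 0.05  ]
side mod [0.5388 0.0237 0.09  ]
side post [0.6956 0.0981 0.1   ]
side stop [0.6022 0.2273 0.07  ]
side carton [ 0.5961 -0.3916  0.06  ]
```

servo_tool --motion '[{"delta_pos": [0, -17.9, 32.8], "rotation": [0, 0, 0]}, {"delta_pos": [0, -17.9, 32.8], "rotation": [0, 0, 0]}, {"delta_pos": [0, -17.9, 32.8], "rotation": [0, 0, 0]}, {"delta_pos": [0, -17.9, 32.8], "rotation": [0, 0, 0]}, {"delta_pos": [0, -17.9, 32.8], "rotation": [0, 0, 0]}, {"delta_pos": [0, -17.9, 32.8], "rotation": [0, 0, 0]}, {"delta_pos": [0, -17.9, 32.8], "rotation": [0, 0, 0]}, {"delta_pos": [0, -17.9, 32.8], "rotation": [0, 0, 0]}]'

```text
time: 2.42
eef_pos: [0.3607, 0.2906, 0.2049]
orientation: [[0.001, 0.283, 0.959], [0.0, 0.959, -0.283], [-1.0, 0.001, 0.0]]
wrist_force: [0.8, 0.5, -0.3]
width: 0.0854
```

servo_tool --motion '[{"delta_pos": [0, -17.9, 32.8], "rotation": [0, 0, 0]}, {"delta_pos": [0, -17.9, 32.8], "rotation": [0, 0, 0]}, {"delta_pos": [0, -17.9, 32.8], "rotation": [0, 0, 0]}, {"delta_pos": [0, -17.9, 32.8], "rotation": [0, 0, 0]}, {"delta_pos": [0, -17.9, 32.8], "rotation": [0, 0, 0]}, {"delta_pos": [0, -17.9, 32.8], "rotation": [0, 0, 0]}, {"delta_pos": [0, -17.9, 32.8], "rotation": [0, 0, 0]}, {"delta_pos": [0, -17.9, 32.8], "rotation": [0, 0, 0]}]'

```text
time: 3.08
eef_pos: [0.5719, 0.0788, 0.2047]
orientation: [[0.0, 0.283, 0.959], [0.0, 0.959, -0.283], [-1.0, 0.0, 0.0]]
wrist_force: [0.7, 1.1, 0.6]
width: 0.0854
```

servo_tool --motion '[{"delta_pos": [0, 0, 0], "rotation": [-0.095, 0, 0]}, {"delta_pos": [0, 0, 0], "rotation": [-0.095, 0, 0]}, {"delta_pos": [0, 0, 0], "rotation": [-0.095, 0, 0]}, {"delta_pos": [0, 0, 0], "rotation": [0, 0, 0]}]'

```text
time: 3.42
eef_pos: [0.5709, 0.0801, 0.2043]
orientation: [[-0.0, -0.001, 1.0], [0.0, 1.0, 0.001], [-1.0, 0.0, -0.0]]
wrist_force: [0.3, -0.4, 0.0]
width: 0.0854
```

```bash
python3 - <<'E'
from h import *
np.set_printoptions(precision=4,suppress=True)
s=status.sense();print(s)
p=snap('wrist','w1.png'); print(p['pose'])
for t in ['nest_stop','module','module_nose','index_post']:
    for d in models.silhouettes(t,p)[:1]:
        r=d['region'].astype(np.uint8); print(t,d['point'],d['conf'],r.sum(),cv2.boundingRect(r))
        cv2.imwrite('pics/m1_%s.png'%t,r*255)
E
```

```text
{'time': 3.4167, 'joint_positions': array([ 0.0064,  0.4375,  1.3774,  0.0001,  1.3271, -1.5653]), 'qd': array([ 0.0096, -0.0053,  0.0025,  0.0005, -0.0018,  0.163 ]), 'tau': array([ -0.3044, -48.5903, -25.2031,  -0.0119,  -0.0035,  -1.3361]), 'eef_pos': array([0.5709, 0.0801, 0.2043]), 'orientation': array([[-0.0004, -0.0009,  1.    ],
       [ 0.0001,  1.    ,  0.0009],
       [-1.    ,  0.0001, -0.0004]]), 'wrist_force': array([ 0.3293, -0.4181,  0.0086]), 'moment': array([-0.0024,  0.0176, -0.0359]), 'width': 0.08536222971021641}
[[-0.0011  0.9649  0.2627  0.5034]
 [ 1.      0.0013 -0.0004  0.0814]
 [-0.0007  0.2627 -0.9649  0.3749]
 [ 0.      0.      0.      1.    ]]
nest_stop [187.7, 345.2] 0.62 98903 (136, 0, 394, 381)
module [182.5, 262.4] 0.71 12949 (192, 118, 147, 130)
module_nose [185.9, 261.7] 0.8 12915 (191, 117, 147, 131)
index_post [189.6, 345.7] 0.69 98801 (136, 0, 394, 381)
```

View pics/w1.png

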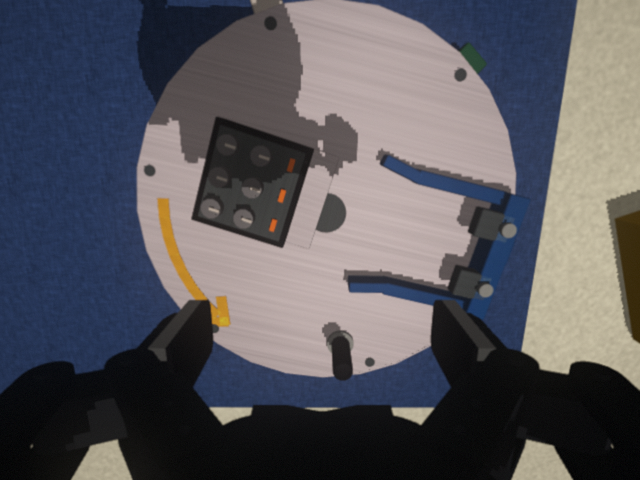

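The wrist view shows the module at px (col 255,row 182), nose to the right and slightly down. The nest is at right (stop ~ (495,250)), the post at (342,360), and the axis hub at about (328,212). I'll zoom in for corners.

```bash
python3 - <<'E'
import cv2
im=cv2.imread('pics/w1.png')
a=cv2.resize(im[105:265,180:350],None,fx=4.4,fy=3.7*1.19,interpolation=cv2.INTER_CUBIC)[:600]
cv2.imwrite('pics/w1a.png',cv2.resize(im[110:260,180:350],(680,600),interpolation=cv2.INTER_CUBIC))
cv2.imwrite('pics/w1b.png',cv2.resize(im[140:320,335:535],(667,600),interpolation=cv2.INTER_CUBIC))
E
```

```text
(no output)
```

View pics/w1a.png

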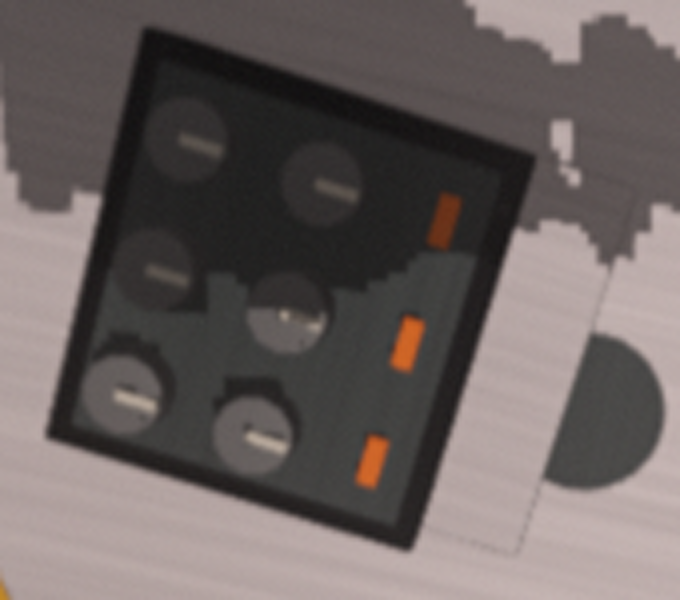

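View pics/w1b.png

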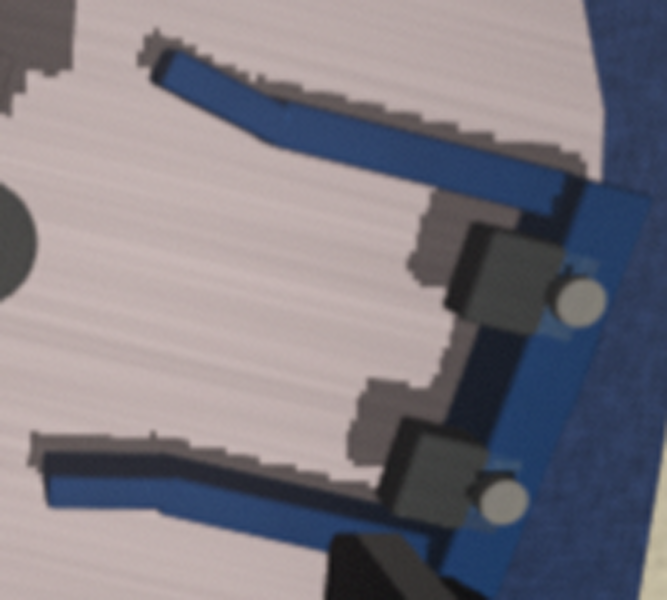

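```bash
cat > fit.py <<'E'
from h import *
from scipy.optimize import least_squares
def fit(p,obs,x0,ax0=0):
    # obs: list of (local xyz, (col,row)); returns x,y,phi
    def f(q):
        c,s=np.cos(q[2]),np.sin(q[2]); out=[]
        for L,cr in obs:
            X=[q[0]+c*L[0]-s*L[1],q[1]+s*L[0]+c*L[1],L[2]]
            out+=list(proj(p,X)[::-1]-np.array(cr))
        return out
    r=least_squares(f,x0,loss='soft_l1',f_scale=1.5); return r.x,np.round(np.reshape(r.fun if len(r.fun)==2*len(obs) else f(r.x),(-1,2)),1)
E
python3 - <<'E'
from fit import *
np.set_printoptions(precision=4,suppress=True)
p=optics.snapshot('wrist')
B=lambda u,v:(335+u/3.335,140+v/3.335)
A=lambda u,v:(180+u/4,110+v/4)
mm=lambda a,b,c:(a/1e3,b/1e3,c/1e3)
T=[(mm(-39,122,78),B(480,225)),(mm(-15,122,78),B(455,300)),(mm(15,122,78),B(408,418)),(mm(39,122,78),B(383,500)),
(mm(-56,140,78),B(585,180)),(mm(-56,158,78),B(650,200)),(mm(-44.5,65,70),B(275,145)),(mm(44.5,65,70),B(165,477)),(mm(0,0,50),A(586,412))]
q,r=fit(p,T,[.57,.07,-.2]); print(q,r)
M=[(mm(-42,-50,82),A(148,28)),(mm(-42,28,82),A(535,157)),(mm(42,28,82),A(410,548)),(mm(42,-50,82),A(50,437)),(mm(-42,50,60),A(637,185)),(mm(42,50,60),A(518,553))]
m,r=fit(p,M,[.5,.02,-.2]); print(m,r)
c,s=np.cos(q[2]),np.sin(q[2]);R=np.array([[c,-s],[s,c]])
print('mod in plate',R.T@(m[:2]-q[:2]),m[2]-q[2])
pl=130*np.array([np.cos(.349),np.sin(.349)])/1e3
post=q[:2]+R@pl; print('post',post, 'px',proj(p,[*post,.1])[::-1])
print('stop',q[:2]+R@[0,.14],'homectr',q[:2]+R@[0,.09])
E
```

```text
[ 0.5621  0.0852 -0.2469] [[ 2.6  0.4]
 [ 0.   5.4]
 [ 2.   3. ]
 [ 0.3  3.7]
 [-0.8 -0.9]
 [ 0.3 -1.6]
 [-2.5 -0.3]
 [-0.2 -1.7]
 [-1.2 -1.3]]
[ 0.538   0.0366 -0.3169] [[-0.9 -0.9]
 [ 0.3 -0.6]
 [ 0.9  0.9]
 [-0.8  0.2]
 [ 0.4  0.4]
 [ 0.   0.2]]
mod in plate [-0.0115 -0.053 ] -0.06995967909425091
post [0.6914 0.0984] px [341.2616 370.6517]
stop [0.5963 0.2209] homectr [0.5841 0.1725]
```

servo_tool --motion '[{"delta_pos": [20, -13.5, -9.1], "rotation": [0, 0, 0]}, {"delta_pos": [20, -13.5, -9.1], "rotation": [0, 0, 0]}, {"delta_pos": [20, -13.5, -9.1], "rotation": [0, 0, 0]}, {"delta_pos": [20, -13.5, -9.1], "rotation": [0, 0, 0]}, {"delta_pos": [0, 0, 0], "rotation": [0.106, 0, 0]}, {"delta_pos": [0, 0, 0], "rotation": [0.106, 0, 0]}, {"delta_pos": [0, 0, 0], "rotation": [0.105, 0, 0]}, {"delta_pos": [0, 0, 0], "rotation": [0, 0, 0]}, {"delta_pos": [0, 0, 0], "rotation": [0, 0, 0]}]' --grip 85.4

```text
time: 4.47
eef_pos: [0.5344, 0.0266, 0.1247]
orientation: [[0.0, 0.311, 0.95], [0.0, 0.95, -0.311], [-1.0, 0.0, 0.0]]
wrist_force: [-0.4, -0.8, 0.4]
width: 0.0856
```

```bash
python3 - <<'E'
from h import *
np.set_printoptions(precision=4,suppress=True)
s=status.sense();print(s['eef_pos'],s['orientation'],s['wrist_force'])
p=snap('wrist','w2.png'); print(p['pose'])
E
```

```text
[0.5344 0.0266 0.1247] [[ 0.0003  0.3108  0.9505]
 [ 0.      0.9505 -0.3108]
 [-1.      0.0001  0.0003]] [-0.3635 -0.8242  0.3958]
[[ 0.3107  0.917   0.2503  0.4701]
 [ 0.9505 -0.2995 -0.0827  0.0487]
 [-0.0009  0.2636 -0.9646  0.2952]
 [ 0.      0.      0.      1.    ]]
```

View pics/w2.png

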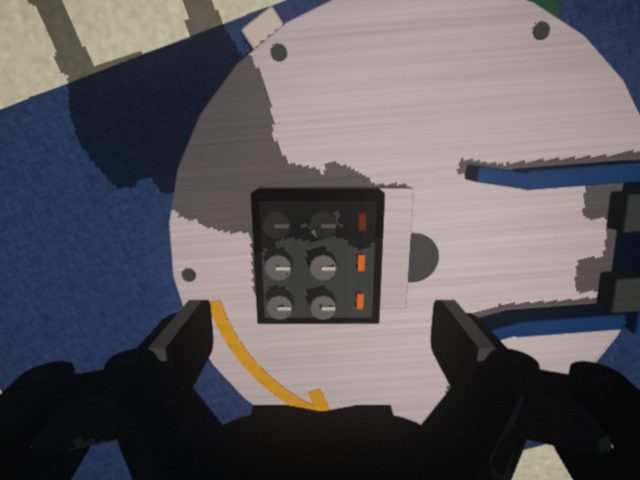

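```bash
python3 - <<'E'
import cv2
im=cv2.imread('pics/w2.png')
cv2.imwrite('pics/w2a.png',cv2.resize(im[180:330,240:420],(720,600),interpolation=cv2.INTER_CUBIC))
cv2.imwrite('pics/w2b.png',cv2.resize(im[150:350,440:640],(600,600),interpolation=cv2.INTER_CUBIC))
E
```

```text
(no output)
```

View pics/w2a.png

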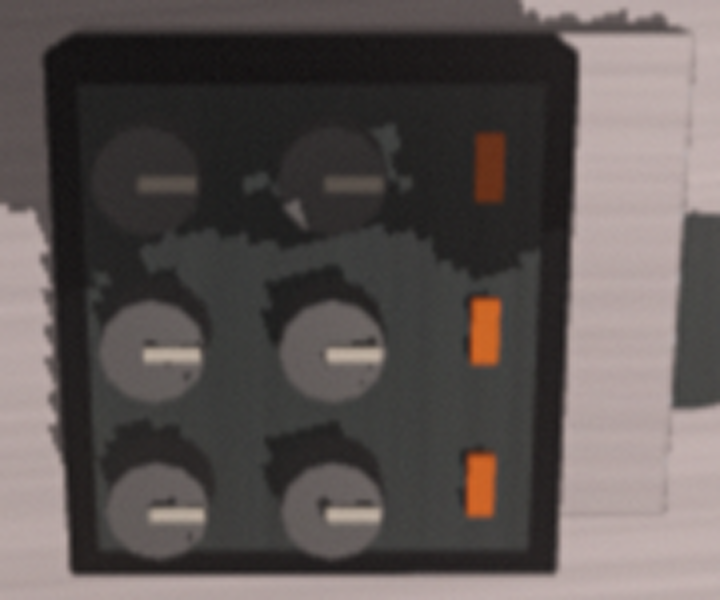

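View pics/w2b.png

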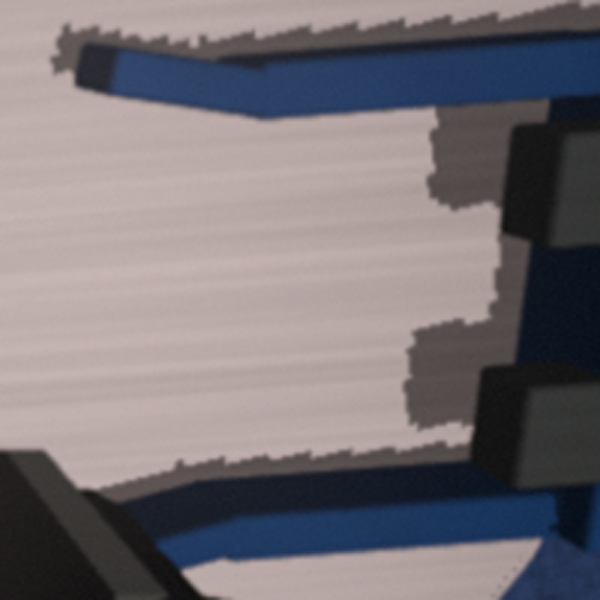

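```bash
python3 - <<'E'
from fit import *
np.set_printoptions(precision=4,suppress=True)
p=optics.snapshot('wrist')
B=lambda u,v:(440+u/3,150+v/3)
A=lambda u,v:(240+u/4,180+v/4)
mm=lambda a,b,c:(a/1e3,b/1e3,c/1e3)
T=[(mm(-39,122,78),B(560,130)),(mm(-15,122,78),B(548,245)),(mm(15,122,78),B(535,385)),(mm(39,122,78),B(518,488)),
(mm(-39,122,63),B(515,125)),(mm(-15,122,63),B(503,235)),(mm(15,122,63),B(482,368)),(mm(39,122,63),B(472,460)),
(mm(-44.5,65,70),B(268,118)),(mm(44.5,65,70),B(240,517)),(mm(44.5,65,50),B(195,480)),(mm(-52,34,70),B(78,88))]
q,r=fit(p,T,[.57,.07,-.2]); print(q,r)
M=[(mm(-42,-50,82),A(45,60)),(mm(-42,28,82),A(580,52)),(mm(42,28,82),A(555,572)),(mm(42,-50,82),A(72,572)),(mm(-42,50,60),A(693,33)),(mm(42,50,60),A(667,514))]
m,r=fit(p,M,[.5,.02,-.2]); print(m,r)
c,s=np.cos(q[2]),np.sin(q[2]);R=np.array([[c,-s],[s,c]])
print('mod in plate',R.T@(m[:2]-q[:2]),m[2]-q[2])
print('homectr',q[:2]+R@[0,.09])
# finger midpoint
yt=np.array([-np.sin(m[2]),np.cos(m[2])])
print('grasp',m[:2]-.011*yt)
E
```

```text
[ 0.5638  0.087  -0.2344] [[ 3.1  0.5]
 [ 1.7  1.1]
 [-0.4  0.2]
 [ 0.4  0.3]
 [-0.8 -1. ]
 [-1.4 -1. ]
 [ 0.1 -2. ]
 [-0.7 -0. ]
 [-1.5  1.1]
 [-1.  -0.8]
 [-0.1 -1.2]
 [11.7  2.8]]
[ 0.5391  0.0355 -0.3104] [[-0.6 -1.6]
 [-0.1 -0.3]
 [ 0.8  0.9]
 [ 0.   1.4]
 [ 0.4 -0.2]
 [-0.5  0.3]]
mod in plate [-0.0121 -0.0558] -0.07592167293494856
homectr [0.5847 0.1745]
grasp [0.5357 0.025 ]
```

servo_tool --motion '[{"delta_pos": [10, -1.2, 1.5], "rotation": [0, 0, 0]}, {"delta_pos": [15, 0, 0], "rotation": [0, 0, 0]}, {"delta_pos": [12, 0, 0], "rotation": [0, 0, 0]}, {"delta_pos": [10, 0, 0], "rotation": [0, 0, 0]}, {"delta_pos": [0, 0, 0], "rotation": [0, 0, 0]}]'

```text
time: 4.98
eef_pos: [0.5339, 0.025, 0.0751]
orientation: [[-0.004, 0.313, 0.95], [0.001, 0.95, -0.313], [-1.0, -0.001, -0.004]]
wrist_force: [-0.2, 0.2, -0.5]
width: 0.0854
```

servo_tool --motion '[{"delta_pos": [8, 0, 0], "rotation": [0, 0, 0]}, {"delta_pos": [0, 0, 0], "rotation": [0, 0, 0]}]'

```text
time: 5.15
eef_pos: [0.535, 0.0249, 0.0686]
orientation: [[-0.001, 0.313, 0.95], [0.0, 0.95, -0.313], [-1.0, -0.0, -0.001]]
wrist_force: [0.5, -0.4, -0.6]
width: 0.085
```

```bash
python3 - <<'E'
from h import *
np.set_printoptions(precision=4,suppress=True)
s=status.sense();print(s['eef_pos'],s['wrist_force'])
p=snap('wrist','w3.png');q=snap('side','s3.png')
cv2.imwrite('pics/s3a.png',cv2.resize(q['img'][150:310,210:410,::-1],(750,600)))
E
```

```text
[0.535  0.0249 0.0686] [ 0.5229 -0.3958 -0.6308]
```

View pics/w3.png

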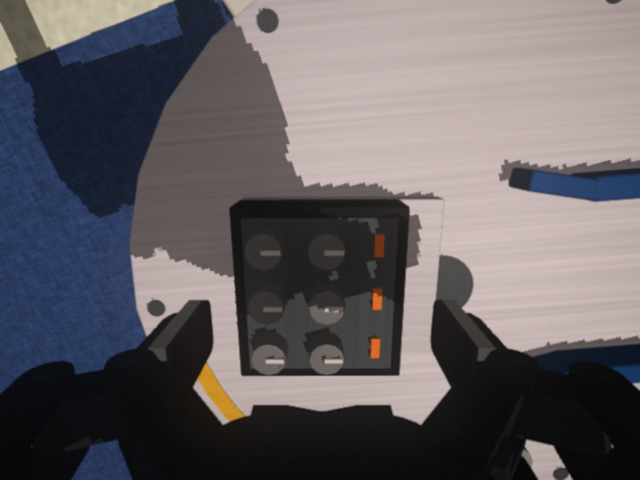

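View pics/s3a.png

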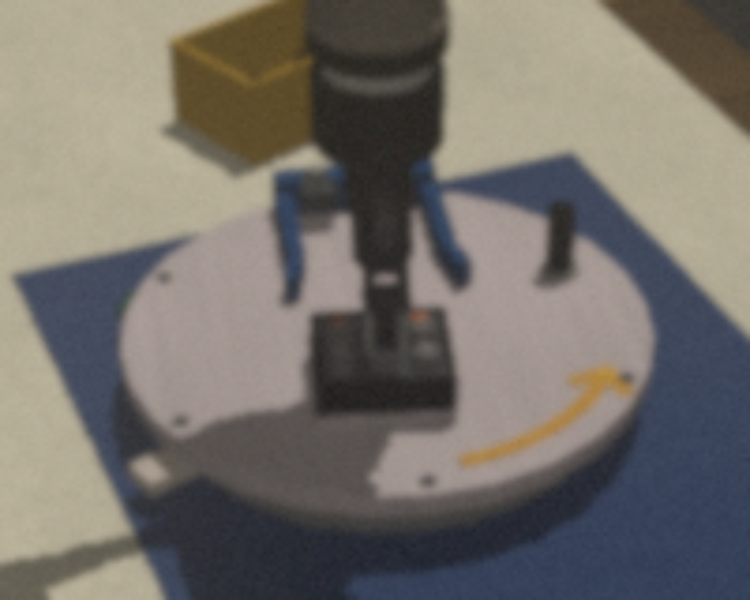

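```bash
python3 - <<'E'
from h import *
q=optics.snapshot('side')
print(env.grip_point_offset)
for z in (.06,.07,.08,.09,.1,.11):print(z,proj(q,[.518,-.025,z]))
cv2.imwrite('pics/s3b.png',cv2.resize(q['img'][210:280,270:370,::-1],(800,560),interpolation=cv2.INTER_CUBIC))
E
```

```text
0.0187
0.06 [262.94873255 311.7275249 ]
0.07 [259.35500901 311.69434659]
0.08 [255.7267487  311.66082098]
0.09 [252.06339413 311.62694208]
0.1 [248.36437473 311.59270376]
0.11 [244.62910643 311.55809975]
```

View pics/s3b.png

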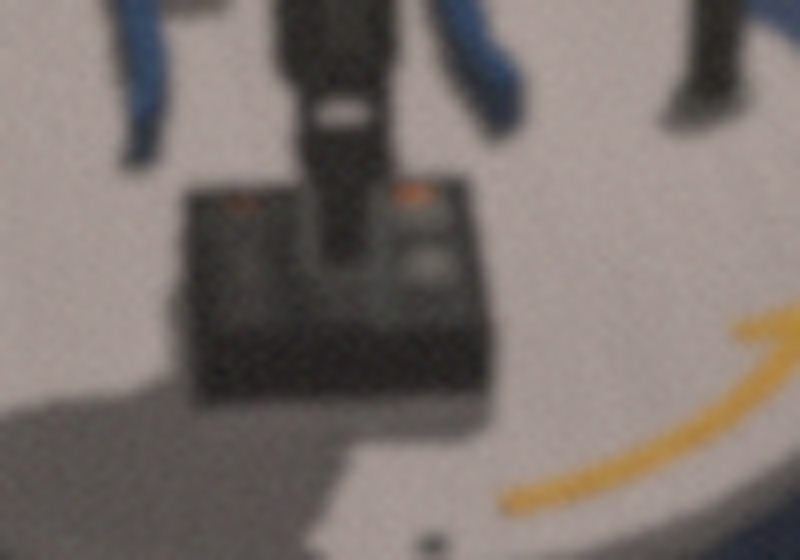

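servo_tool --motion '[{"delta_pos": [8, 0, 0], "rotation": [0, 0, 0]}, {"delta_pos": [7, 0, 0], "rotation": [0, 0, 0]}, {"delta_pos": [0, 0, 0], "rotation": [0, 0, 0]}]'

```text
time: 5.55
eef_pos: [0.5344, 0.025, 0.0531]
orientation: [[-0.002, 0.313, 0.95], [0.0, 0.95, -0.313], [-1.0, -0.0, -0.002]]
wrist_force: [-1.1, 0.3, -0.2]
width: 0.0854
```

```bash
python3 - <<'E'
from h import *
np.set_printoptions(precision=4,suppress=True)
s=status.sense();print(s['eef_pos'],s['wrist_force'],s['moment'])
p=snap('wrist','w4.png');q=snap('side','s4.png');print(p['pose'])
cv2.imwrite('pics/s4b.png',cv2.resize(q['img'][210:280,270:370,::-1],(800,560),interpolation=cv2.INTER_CUBIC))
E
```

```text
[0.5344 0.025  0.0531] [-1.0979  0.2874 -0.2498] [-0.046   0.0329 -0.014 ]
[[ 0.3132  0.9169  0.2475  0.4706]
 [ 0.9497 -0.302  -0.0831  0.0472]
 [-0.0015  0.2611 -0.9653  0.2238]
 [ 0.      0.      0.      1.    ]]
```

View pics/w4.png

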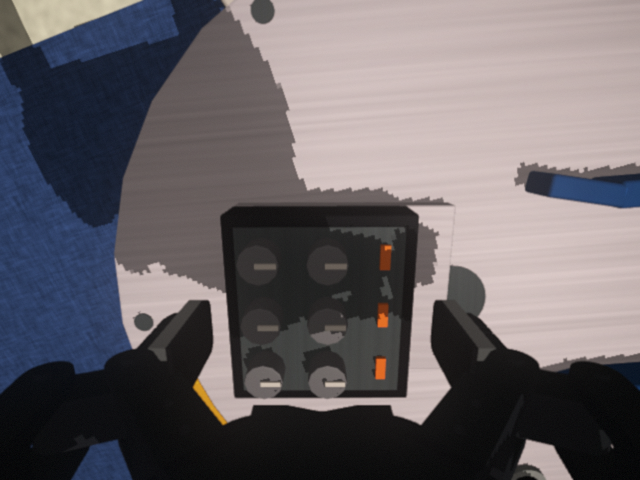

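View pics/s4b.png

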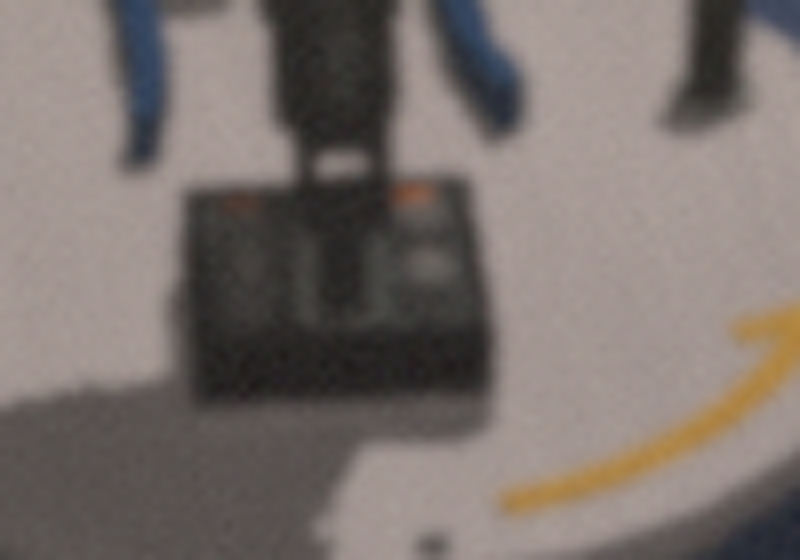

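servo_tool --motion '[{"delta_pos": [5, -1.2, 0], "rotation": [0, 0, 0]}, {"delta_pos": [4, 0, 0], "rotation": [0, 0, 0]}, {"delta_pos": [4, 0, 0], "rotation": [0, 0, 0]}, {"delta_pos": [0, 0, 0], "rotation": [0, 0, 0]}]'

```text
time: 5.98
eef_pos: [0.5344, 0.0238, 0.0407]
orientation: [[-0.002, 0.313, 0.95], [0.0, 0.95, -0.313], [-1.0, -0.0, -0.002]]
wrist_force: [-0.3, 0.2, -0.2]
width: 0.0854
```

```bash
python3 - <<'E'
from h import *
np.set_printoptions(precision=4,suppress=True)
s=status.sense();print(s['eef_pos'],s['wrist_force'],s['moment'])
p=snap('wrist','w5.png');q=snap('side','s5.png')
cv2.imwrite('pics/s5b.png',cv2.resize(q['img'][210:280,270:370,::-1],(800,560),interpolation=cv2.INTER_CUBIC))
E
```

```text
[0.5344 0.0238 0.0407] [-0.2844  0.196  -0.1925] [ 0.0076 -0.0387 -0.0093]
```

View pics/w5.png

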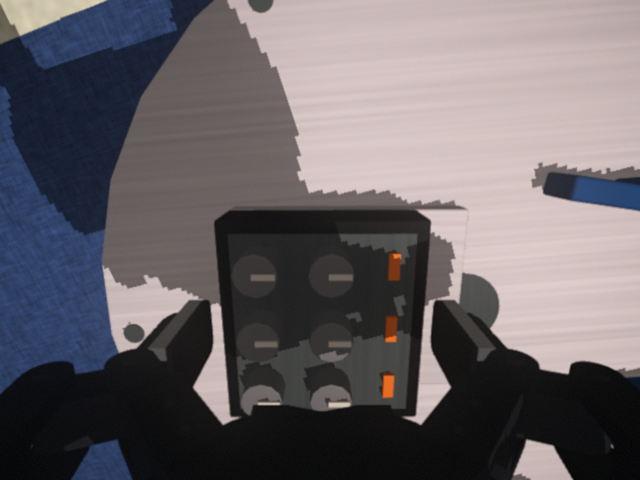

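View pics/s5b.png

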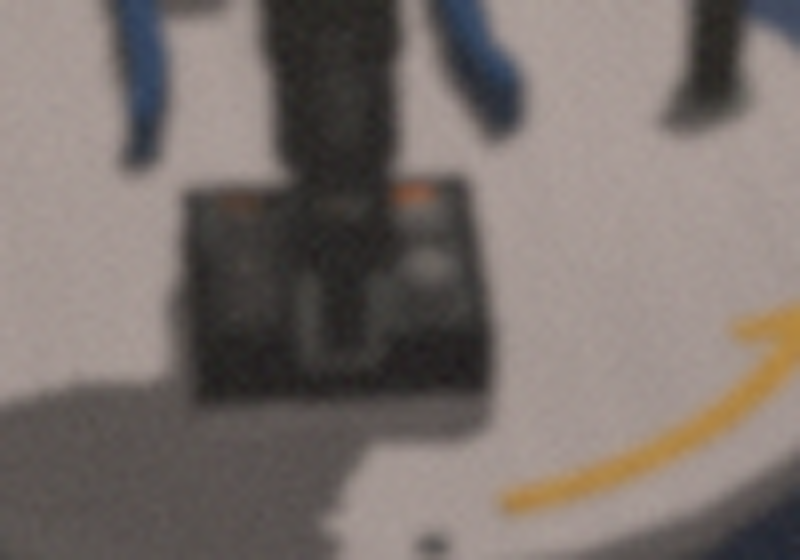

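servo_tool --motion '[{"delta_pos": [3, 0, 0], "rotation": [0, 0, 0]}, {"delta_pos": [3, 0, 0], "rotation": [0, 0, 0]}, {"delta_pos": [2.5, 0, 0], "rotation": [0, 0, 0]}, {"delta_pos": [0, 0, 0], "rotation": [0, 0, 0]}]'

```text
time: 6.42
eef_pos: [0.5346, 0.0238, 0.0325]
orientation: [[-0.001, 0.313, 0.95], [0.0, 0.95, -0.313], [-1.0, -0.0, -0.001]]
wrist_force: [-0.5, 0.2, 0.1]
width: 0.0855
```

servo_tool --motion '[{"delta_pos": [0, 0, 0], "rotation": [0, 0, 0]}, {"delta_pos": [0, 0, 0], "rotation": [0, 0, 0]}, {"delta_pos": [0, 0, 0], "rotation": [0, 0, 0]}, {"delta_pos": [0, 0, 0], "rotation": [0, 0, 0]}, {"delta_pos": [0, 0, 0], "rotation": [0, 0, 0]}]' --grip 74 --squeeze 25

```text
time: 6.83
eef_pos: [0.535, 0.0239, 0.0331]
orientation: [[-0.0, 0.313, 0.95], [0.0, 0.95, -0.313], [-1.0, 0.0, -0.0]]
wrist_force: [0.4, 1.8, 0.2]
width: 0.0774
```

```bash
python3 - <<'E'
from h import *
np.set_printoptions(precision=4,suppress=True)
s=status.sense();print(s['eef_pos'],s['wrist_force'],s['moment'],s['width'])
p=snap('wrist','w6.png');q=snap('side','s6.png')
cv2.imwrite('pics/s6b.png',cv2.resize(q['img'][210:280,270:370,::-1],(800,560),interpolation=cv2.INTER_CUBIC))
E
```

```text
[0.535  0.0239 0.0331] [0.3672 1.8423 0.1705] [0.2627 0.0456 0.0125] 0.07738207236288946
```

View pics/w6.png

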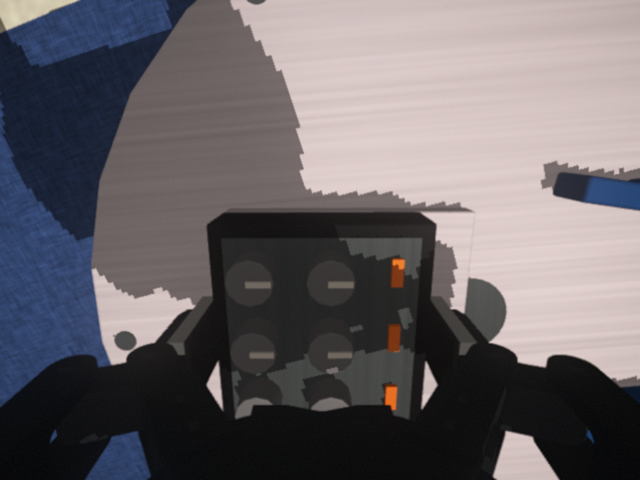

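View pics/s6b.png

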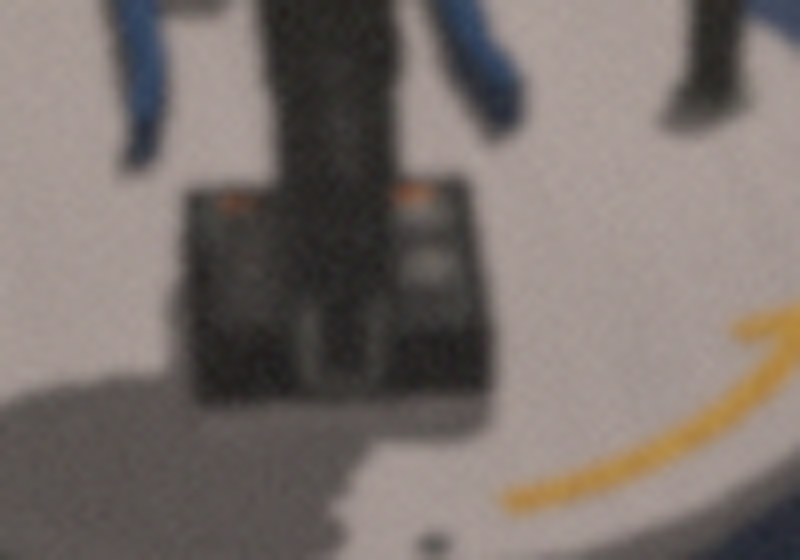

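```bash
python3 - <<'E'
from fit import *
np.set_printoptions(precision=4,suppress=True)
p=optics.snapshot('wrist')
p1=dict(p);p1['pose']=[[-0.0011,.9649,.2627,.5034],[1,.0013,-.0004,.0814],[-.0007,.2627,-.9649,.3749],[0,0,0,1]]
p2=dict(p);p2['pose']=[[.3107,.917,.2503,.4701],[.9505,-.2995,-.0827,.0487],[-.0009,.2636,-.9646,.2952],[0,0,0,1]]
B1=lambda u,v:(335+u/3.335,140+v/3.335)
A1=lambda u,v:(180+u/4,110+v/4)
B=lambda u,v:(440+u/3,150+v/3)
mm=lambda a,b,c:(a/1e3,b/1e3,c/1e3)
T2=[(mm(-39,122,78),B(560,130)),(mm(-15,122,78),B(548,245)),(mm(15,122,78),B(535,385)),(mm(39,122,78),B(518,488)),
(mm(-39,122,63),B(515,125)),(mm(-15,122,63),B(503,235)),(mm(15,122,63),B(482,368)),(mm(39,122,63),B(472,460)),
(mm(-44.5,65,70),B(268,118)),(mm(44.5,65,70),B(240,517)),(mm(44.5,65,50),B(195,480))]
T1=[(mm(-39,122,78),B1(490,228)),(mm(-15,122,78),B1(462,312)),(mm(15,122,78),B1(418,425)),(mm(39,122,78),B1(395,512)),
(mm(-39,122,63),B1(475,222)),(mm(-15,122,63),B1(447,300)),(mm(15,122,63),B1(402,416)),(mm(39,122,63),B1(380,490)),
(mm(-56,140,78),B1(585,180)),(mm(-56,158,78),B1(650,200)),(mm(-44.5,65,70),B1(275,145)),(mm(44.5,65,70),B1(165,477)),(mm(0,0,50),A1(586,412))]
for P,T in((p1,T1),(p2,T2)):
    q,r=fit(P,T,[.57,.07,-.2]);print(q,r.ravel())
E
```

```text
[ 0.5632  0.0861 -0.2361] [ 1.4 -0.2 -0.1  2.2  1.1  1.4 -1.1  0.6 -1.5 -1.4 -2.5  1.7 -0.2 -1.4
 -2.2  0.7  1.  -0.8  2.1 -1.6 -1.   0.5  1.9 -0.8  0.3 -0.1]
[ 0.564   0.087  -0.2345] [ 3.3  0.7  1.9  1.3 -0.1  0.4  0.6  0.5 -0.6 -0.8 -1.2 -0.8  0.4 -1.8
 -0.5  0.2 -1.3  1.3 -0.7 -0.5  0.1 -1. ]
```

servo_tool --motion '[{"delta_pos": [0, 0, 0], "rotation": [-0.042, 0, 0]}, {"delta_pos": [0, 0, 0], "rotation": [-0.041, 0, 0]}, {"delta_pos": [0, 7, 3.3], "rotation": [0, 0, 0]}, {"delta_pos": [0, 7, 3.3], "rotation": [0, 0, 0]}, {"delta_pos": [0, 7, 3.3], "rotation": [0, 0, 0]}, {"delta_pos": [0, 7, 3.3], "rotation": [0, 0, 0]}, {"delta_pos": [0, 0, 0], "rotation": [0, 0, 0]}, {"delta_pos": [0, 0, 0], "rotation": [0, 0, 0]}]'

```text
time: 7.65
eef_pos: [0.5554, 0.0489, 0.0331]
orientation: [[0.002, 0.233, 0.972], [0.001, 0.972, -0.233], [-1.0, 0.001, 0.001]]
wrist_force: [1.0, 2.3, -0.1]
width: 0.077
```

```bash
python3 - <<'E'
from h import *
np.set_printoptions(precision=4,suppress=True)
s=status.sense();print(s['eef_pos'],s['wrist_force'],s['moment'],s['width'])
p=snap('wrist','w7.png');print(p['pose'])
cv2.imwrite('pics/w7b.png',cv2.resize(p['img'][150:400,390:640,::-1],(600,600),interpolation=cv2.INTER_CUBIC))
E
```

```text
[0.5554 0.0489 0.0331] [ 0.9829  2.3014 -0.1406] [ 0.2764 -0.1219 -0.0401] 0.07702154681658817
[[ 0.2327  0.9378  0.2575  0.4893]
 [ 0.9725 -0.2245 -0.0614  0.0657]
 [ 0.0002  0.2647 -0.9643  0.2035]
 [ 0.      0.      0.      1.    ]]
```

View pics/w7.png

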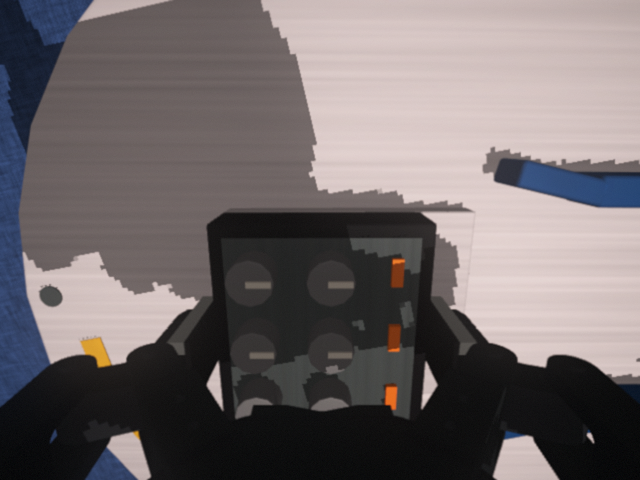

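```bash
python3 - <<'E'
from h import *
p=optics.snapshot('wrist');s=status.sense();R=np.array(s['orientation'])
for n,rc,z in [('rail',(207,605),.07),('rail2',(207,638),.07),('nose',(211.5,474),.06),('nose',(210.5,440),.06),('bodytop',(237,420),.082),('bodytopL',(237,222),.082),('flaretip',(184,497),.07)]:
    d=R.T@(onz(p,rc,z)-s['eef_pos']); print(n,np.round(d[1:]*1e3,1))
E
python3 -c "
import cv2;im=cv2.imread('pics/w7.png');cv2.imwrite('pics/w7c.png',cv2.resize(im[140:260,400:640],(800,400),interpolation=cv2.INTER_CUBIC))"
```

```text
rail [106.3 -45.4]
rail2 [118.8 -45.4]
nose [ 61.9 -41.8]
nose [ 48.3 -42.2]
bodytop [ 35.  -36.9]
bodytopL [-32.7 -36.9]
flaretip [ 64.9 -53.7]
```

View pics/w7c.png

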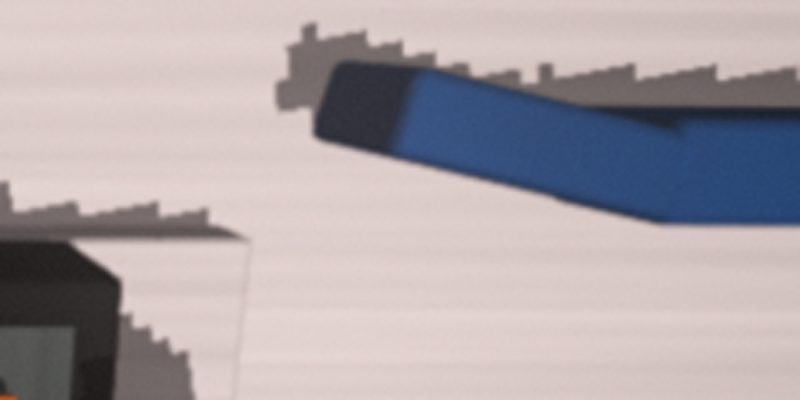

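servo_tool --motion '[{"delta_pos": [0, 9, -0.5], "rotation": [0, 0, 0]}, {"delta_pos": [0, 9, -0.5], "rotation": [0, 0, 0]}, {"delta_pos": [0, 9, 0], "rotation": [0, 0, 0]}, {"delta_pos": [0, 9, 0], "rotation": [0, 0, 0]}, {"delta_pos": [0, 9, 0], "rotation": [0, 0, 0]}, {"delta_pos": [0, 0, 0], "rotation": [0, 0, 0]}]'

```text
time: 8.25
eef_pos: [0.5644, 0.0942, 0.0331]
orientation: [[0.001, 0.232, 0.973], [0.001, 0.973, -0.232], [-1.0, 0.001, 0.0]]
wrist_force: [0.9, 2.4, 1.0]
width: 0.0777
```

```bash
python3 - <<'E'
from h import *
np.set_printoptions(precision=4,suppress=True)
s=status.sense();print(s['eef_pos'],s['wrist_force'],s['moment'],s['width'])
p=snap('wrist','w8.png')
E
```

```text
[0.5644 0.0942 0.0331] [0.9273 2.3695 1.    ] [ 0.4541 -0.0389 -0.0138] 0.07767021047815681
```

View pics/w8.png

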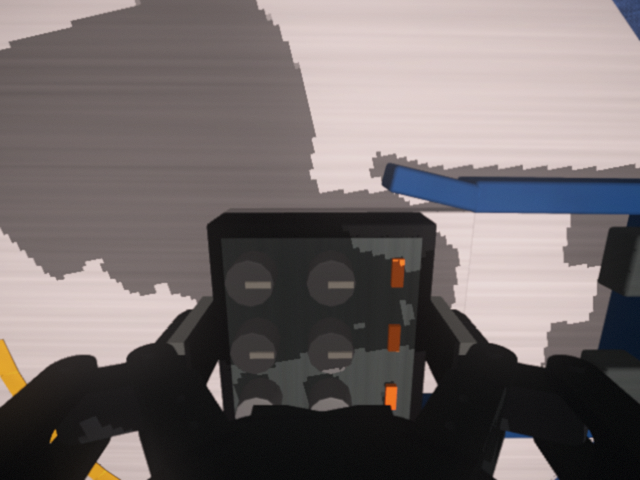

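The nose's right edge (col 474) is entering the rails at the bend (475,210), with low force. I'll keep going.

servo_tool --motion '[{"delta_pos": [0, 6, 0], "rotation": [0, 0, 0]}, {"delta_pos": [0, 8, 0], "rotation": [0, 0, 0]}, {"delta_pos": [0, 8, 0], "rotation": [0, 0, 0]}, {"delta_pos": [0, 8, 0], "rotation": [0, 0, 0]}, {"delta_pos": [0, 8, 0], "rotation": [0, 0, 0]}, {"delta_pos": [0, 0, 0], "rotation": [0, 0, 0]}]'

```text
time: 8.8
eef_pos: [0.5733, 0.1308, 0.0331]
orientation: [[0.001, 0.233, 0.973], [0.001, 0.973, -0.233], [-1.0, 0.001, 0.001]]
wrist_force: [-0.7, 2.3, 1.3]
width: 0.0771
```

```bash
python3 - <<'E'
from h import *
np.set_printoptions(precision=4,suppress=True)
s=status.sense();print(s['eef_pos'],s['wrist_force'],s['moment'],s['width'])
p=snap('wrist','w9.png')
E
```

```text
[0.5733 0.1308 0.0331] [-0.6559  2.3301  1.3377] [0.4145 0.0127 0.0579] 0.07707564598982643
```

View pics/w9.png

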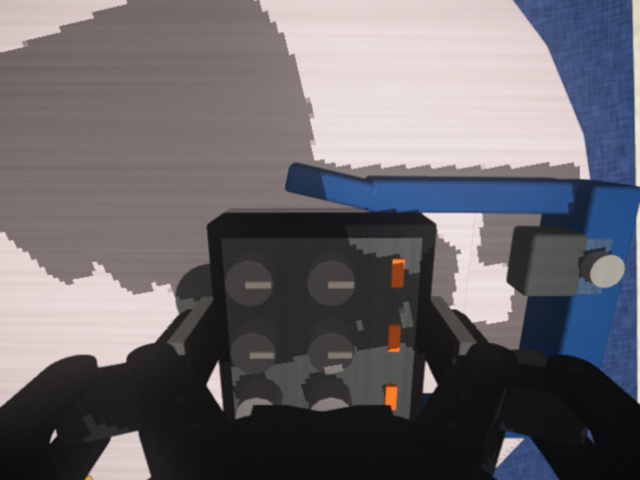

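servo_tool --motion '[{"delta_pos": [0, 0, 0], "rotation": [0, 0, 0]}, {"delta_pos": [0, 0, 0], "rotation": [0, 0, 0]}, {"delta_pos": [0, 0, 0], "rotation": [0, 0, 0]}, {"delta_pos": [-10, 0, 0], "rotation": [0, 0, 0]}, {"delta_pos": [-25, 0, 0], "rotation": [0, 0, 0]}, {"delta_pos": [-25, 0, 0], "rotation": [0, 0, 0]}, {"delta_pos": [0, -31, 0], "rotation": [0, 0, 0]}, {"delta_pos": [0, -31, 0], "rotation": [0, 0, 0]}, {"delta_pos": [0, 0, 0], "rotation": [0, 0, 0]}]' --grip 85.4

```text
time: 9.6
eef_pos: [0.5577, 0.0645, 0.0944]
orientation: [[0.001, 0.236, 0.972], [-0.002, 0.972, -0.236], [-1.0, -0.001, 0.001]]
wrist_force: [0.7, -0.2, -0.4]
width: 0.0851
```

servo_tool --motion '[{"delta_pos": [0, 0, 0], "rotation": [0, 0, 0]}, {"delta_pos": [0, 0, 0], "rotation": [0, 0, 0]}, {"delta_pos": [0, 0, 0], "rotation": [0, 0, 0]}, {"delta_pos": [0, 0, 0], "rotation": [0, 0, 0]}, {"delta_pos": [0, 0, 0], "rotation": [0, 0, 0]}, {"delta_pos": [0, 0, 0], "rotation": [0, 0, 0]}, {"delta_pos": [0, 0, 0], "rotation": [0, 0, 0]}, {"delta_pos": [0, 0, 0], "rotation": [0, 0, 0]}]' --grip 0

```text
time: 10.27
eef_pos: [0.5583, 0.0688, 0.093]
orientation: [[-0.0, 0.233, 0.972], [0.0, 0.972, -0.233], [-1.0, 0.0, -0.0]]
wrist_force: [-0.0, -0.9, -0.4]
width: -0.0001
```

```bash
python3 - <<'E'
from h import *
np.set_printoptions(precision=4,suppress=True)
s=status.sense();print(s['eef_pos'],s['wrist_force'],s['moment'],s['width'])
p=snap('wrist','w10.png');q=snap('side','s10.png');print(p['pose'])
cv2.imwrite('pics/s10b.png',cv2.resize(q['img'][170:290,230:390,::-1],(800,600),interpolation=cv2.INTER_CUBIC))
print(proj(q,s['eef_pos']))
E
```

```text
[0.5583 0.0688 0.093 ] [-0.0213 -0.8734 -0.4257] [-0.0041 -0.0409  0.0118] -0.00012714233345456245
[[ 0.233   0.9383  0.2557  0.4926]
 [ 0.9725 -0.2246 -0.0622  0.0857]
 [-0.0009  0.2631 -0.9648  0.2635]
 [ 0.      0.      0.      1.    ]]
[224.745  312.4262]
```

View pics/w10.png

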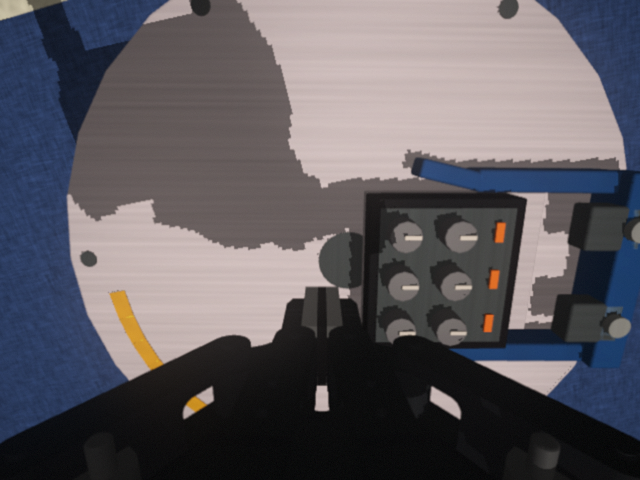

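View pics/s10b.png

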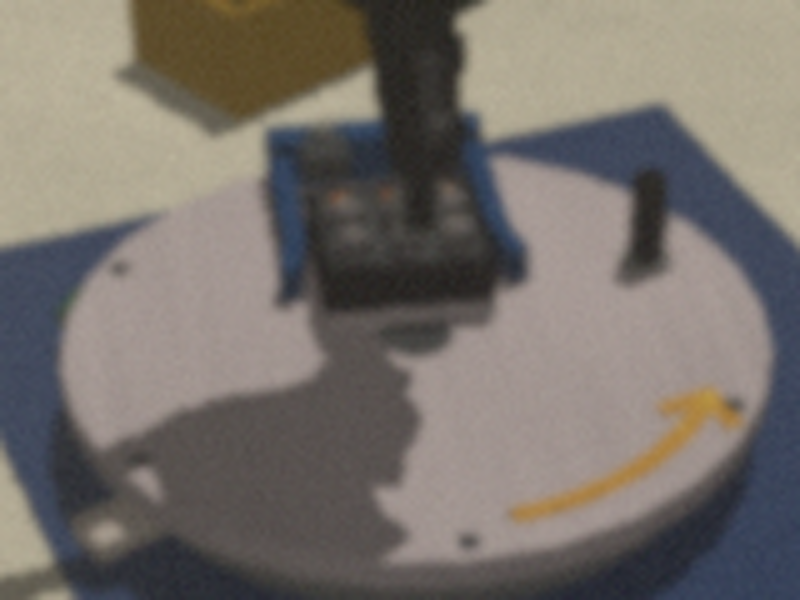

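servo_tool --motion '[{"delta_pos": [18, 0, 0], "rotation": [0, 0, 0]}, {"delta_pos": [17, 0, 0], "rotation": [0, 0, 0]}, {"delta_pos": [5, 0, 0], "rotation": [0, 0, 0]}, {"delta_pos": [5, 0, 0], "rotation": [0, 0, 0]}, {"delta_pos": [4, 0, 0], "rotation": [0, 0, 0]}, {"delta_pos": [0, 0, 0], "rotation": [0, 0, 0]}, {"delta_pos": [0, 0, 0], "rotation": [0, 0, 0]}]'

```text
time: 10.95
eef_pos: [0.5587, 0.0685, 0.0445]
orientation: [[0.001, 0.234, 0.972], [0.0, 0.972, -0.234], [-1.0, 0.0, 0.001]]
wrist_force: [-0.2, -0.1, 0.9]
width: 0.0001
```

```bash
python3 - <<'E'
from h import *
np.set_printoptions(precision=4,suppress=True)
s=status.sense();print(s['eef_pos'],s['wrist_force'],s['moment'],s['width'])
p=snap('wrist','w11.png');q=snap('side','s11.png')
cv2.imwrite('pics/s11b.png',cv2.resize(q['img'][170:290,230:390,::-1],(800,600),interpolation=cv2.INTER_CUBIC))
E
```

```text
[0.5587 0.0685 0.0445] [-0.2208 -0.0827  0.8541] [0.0107 0.0079 0.0034] 9.44460695534566e-05
```

View pics/w11.png

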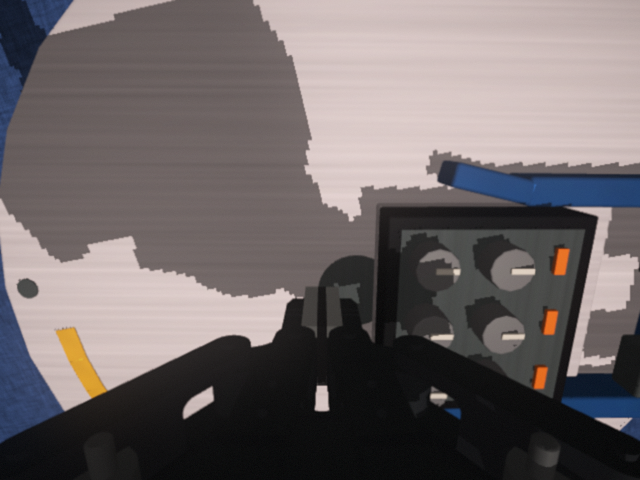

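View pics/s11b.png

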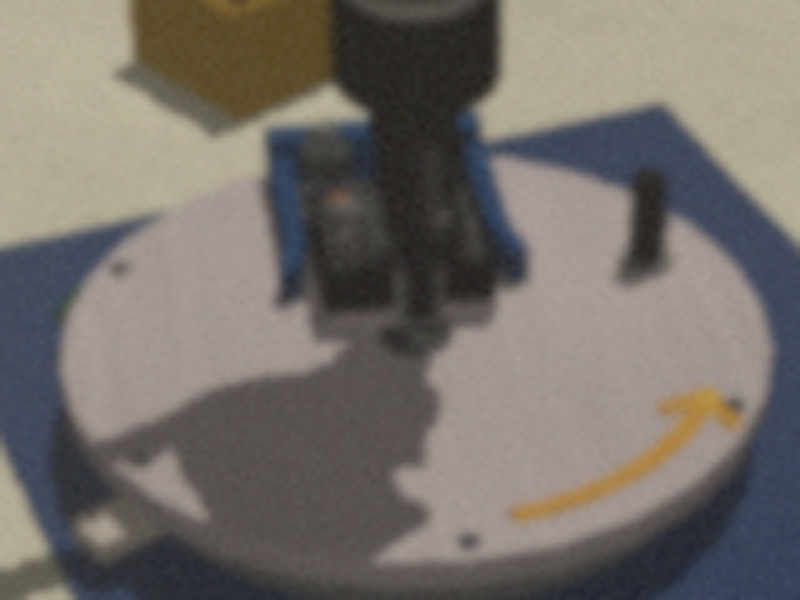

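servo_tool --motion '[{"delta_pos": [0, -15, 0], "rotation": [0, 0, 0]}, {"delta_pos": [0, -15, 0], "rotation": [0, 0, 0]}, {"delta_pos": [0, 0, 0], "rotation": [-0.12, 0, 0]}, {"delta_pos": [0, 0, 0], "rotation": [-0.12, 0, 0]}, {"delta_pos": [0, 0, 0], "rotation": [-0.12, 0, 0]}, {"delta_pos": [0, 0, 0], "rotation": [-0.12, 0, 0]}, {"delta_pos": [0, 0, 0], "rotation": [-0.12, 0, 0]}, {"delta_pos": [0, 0, 0], "rotation": [-0.12, 0, 0]}, {"delta_pos": [0, 0, 0], "rotation": [-0.12, 0, 0]}, {"delta_pos": [0, 0, 0], "rotation": [-0.12, 0, 0]}]'

```text
time: 11.88
eef_pos: [0.5517, 0.0394, 0.0447]
orientation: [[0.001, -0.667, 0.745], [-0.0, 0.745, 0.667], [-1.0, -0.001, 0.001]]
wrist_force: [0.2, -0.0, 0.2]
width: 0.0001
```

servo_tool --motion '[{"delta_pos": [0, 0, 0], "rotation": [-0.12, 0, 0]}, {"delta_pos": [0, 0, 0], "rotation": [-0.12, 0, 0]}, {"delta_pos": [0, 0, 0], "rotation": [-0.12, 0, 0]}, {"delta_pos": [0, 0, 0], "rotation": [-0.12, 0, 0]}, {"delta_pos": [0, 0, 0], "rotation": [-0.12, 0, 0]}, {"delta_pos": [0, 0, 0], "rotation": [0, 0, 0]}, {"delta_pos": [0, 0, 0], "rotation": [0, 0, 0]}, {"delta_pos": [0, 0, 0], "rotation": [0, 0, 0]}]' --grip 40

```text
time: 12.55
eef_pos: [0.5515, 0.0394, 0.0444]
orientation: [[0.001, -0.969, 0.247], [0.0, 0.247, 0.969], [-1.0, -0.001, 0.0]]
wrist_force: [-0.4, 0.1, -0.5]
width: 0.0399
```

```bash
python3 - <<'E'
from h import *
np.set_printoptions(precision=4,suppress=True)
s=status.sense();print(s['eef_pos'],s['orientation'],s['joint_positions'],s['wrist_force'],s['moment'],s['width'])
p=snap('wrist','w12.png');q=snap('side','s12.png')
cv2.imwrite('pics/s12b.png',cv2.resize(q['img'][170:290,230:390,::-1],(800,600),interpolation=cv2.INTER_CUBIC))
E
```

```text
[0.5515 0.0394 0.0444] [[ 0.0006 -0.9689  0.2474]
 [ 0.0001  0.2474  0.9689]
 [-1.     -0.0006  0.0002]] [-0.0674  0.5671  1.6483  0.0001  0.9256 -2.959 ] [-0.3694  0.1406 -0.4646] [ 0.0126  0.0108 -0.0015] 0.039894770953881914
```

View pics/w12.png

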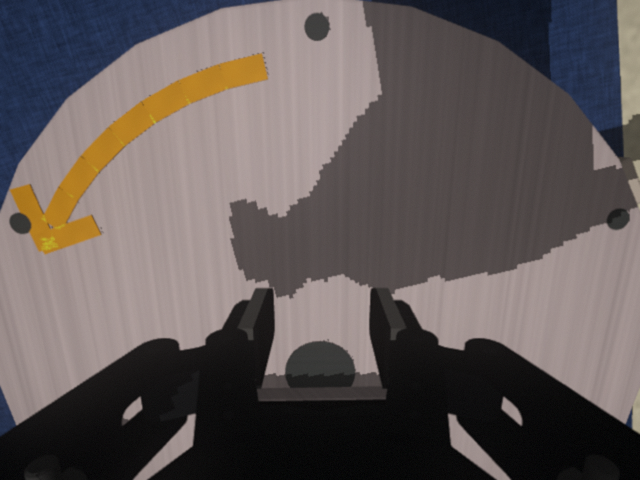

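View pics/s12b.png

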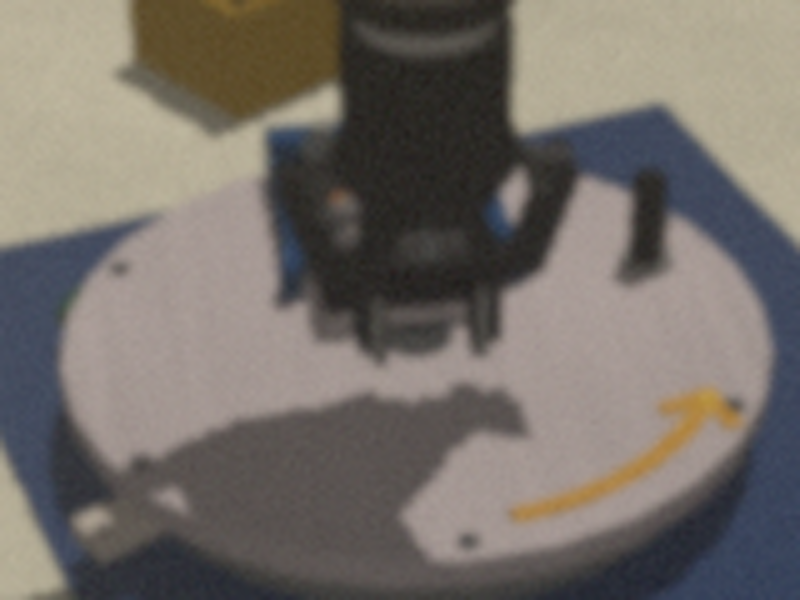

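servo_tool --motion '[{"delta_pos": [7, 0, 0.8], "rotation": [-0.015, 0, 0]}, {"delta_pos": [0, 0.5, 13], "rotation": [0, 0, 0]}, {"delta_pos": [0, 0, 13], "rotation": [0, 0, 0]}, {"delta_pos": [0, 0, 10], "rotation": [0, 0, 0]}, {"delta_pos": [0, 0, 6], "rotation": [0, 0, 0]}, {"delta_pos": [0, 0, 6], "rotation": [0, 0, 0]}, {"delta_pos": [0, 0, 6], "rotation": [0, 0, 0]}, {"delta_pos": [0, 0, 0], "rotation": [0, 0, 0]}]'

```text
time: 13.32
eef_pos: [0.5636, 0.094, 0.0371]
orientation: [[0.0, -0.973, 0.229], [0.0, 0.229, 0.973], [-1.0, -0.0, 0.0]]
wrist_force: [-0.2, -0.2, 0.5]
width: 0.0402
```

```bash
python3 - <<'E'
from h import *
np.set_printoptions(precision=4,suppress=True)
s=status.sense();print(s['eef_pos'],s['joint_positions'],s['wrist_force'],s['moment'],s['width'])
p=snap('wrist','w13.png');q=snap('scene','c13.png')
cv2.imwrite('pics/c13b.png',cv2.resize(q['img'][190:320,270:440,::-1],(785,600),interpolation=cv2.INTER_CUBIC))
E
```

```text
[0.5636 0.094  0.0371] [ 0.0309  0.6045  1.5996  0.0005  0.9373 -2.8802] [-0.2211 -0.1612  0.5143] [-0.0053 -0.0359  0.0522] 0.04015998877371655
```

View pics/w13.png

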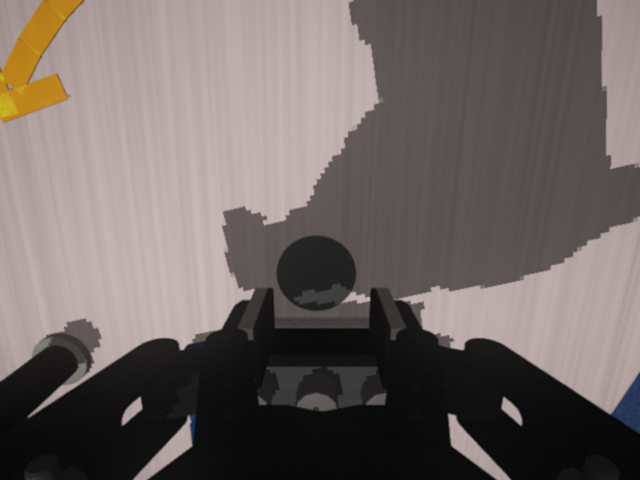

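View pics/c13b.png

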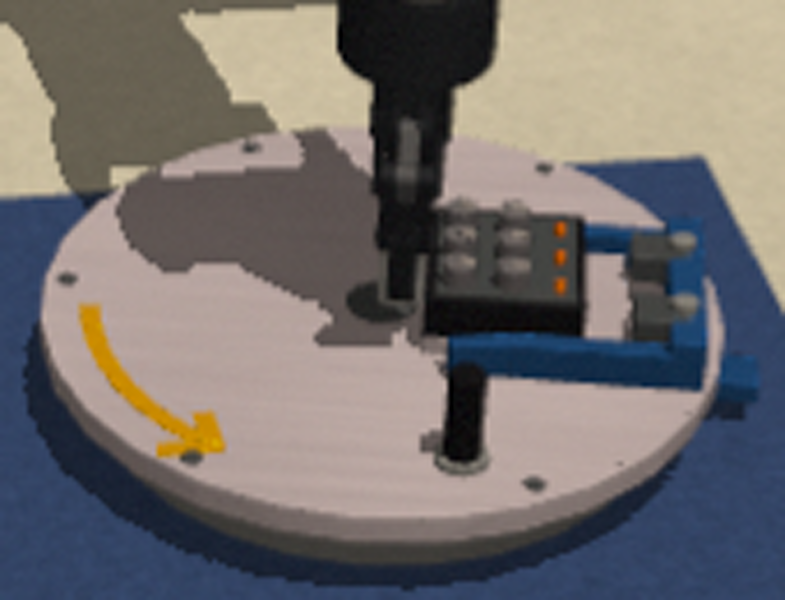

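servo_tool --motion '[{"delta_pos": [0, 0, 5], "rotation": [0, 0, 0]}, {"delta_pos": [0, 0, 5], "rotation": [0, 0, 0]}, {"delta_pos": [0, 0, 5], "rotation": [0, 0, 0]}, {"delta_pos": [0, 0, 0], "rotation": [0, 0, 0]}]'

```text
time: 13.75
eef_pos: [0.5671, 0.1083, 0.0371]
orientation: [[0.0, -0.973, 0.229], [0.001, 0.229, 0.973], [-1.0, -0.0, 0.001]]
wrist_force: [0.5, -0.2, -0.1]
width: 0.0396
```

servo_tool --motion '[{"delta_pos": [0, 0, 4], "rotation": [0, 0, 0]}, {"delta_pos": [0, 0, 4], "rotation": [0, 0, 0]}, {"delta_pos": [0, 0, 0], "rotation": [0, 0, 0]}]'

```text
time: 14.0
eef_pos: [0.5673, 0.1126, 0.0371]
orientation: [[-0.004, -0.973, 0.229], [-0.005, 0.229, 0.973], [-1.0, 0.002, -0.005]]
wrist_force: [-6.9, -14.7, 4.5]
width: 0.0401
```

```bash
python3 - <<'E'
from h import *
np.set_printoptions(precision=4,suppress=True)
s=status.sense();print(s['eef_pos'],s['wrist_force'],s['moment'],s['width'])
q=snap('scene','c14.png')
cv2.imwrite('pics/c14b.png',cv2.resize(q['img'][210:310,330:440,::-1],(660,600),interpolation=cv2.INTER_CUBIC))
E
```

```text
[0.5673 0.1126 0.0371] [ -6.8602 -14.7299   4.5051] [-2.4288  0.7291 -0.1529] 0.040071305009212424
```

View pics/c14b.png

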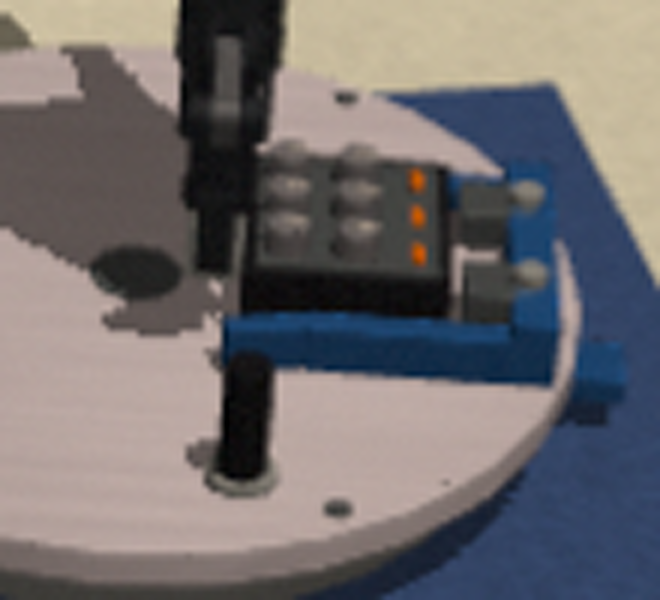

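```bash
cat > ov.py <<'E'
from fit import *
def overlay(p,crop,f,pl,dy=0,sz=(660,600)):
    x0,y0,x1,y1=crop; sx=sz[0]/(x1-x0); sy=sz[1]/(y1-y0)
    im=cv2.resize(np.ascontiguousarray(p['img'][y0:y1,x0:x1,::-1]),sz,interpolation=cv2.INTER_CUBIC)
    c,s=np.cos(pl[2]),np.sin(pl[2])
    def P(L):
        X=[pl[0]+c*L[0]-s*L[1],pl[1]+s*L[0]+c*L[1],L[2]]
        r=proj(p,X); return (int((r[1]+.5-x0)*sx),int((r[0]+.5-y0)*sy))
    def poly(pts,col): cv2.polylines(im,[np.array([P(np.array(a)/1e3) for a in pts])],True,col,1)
    o=90+dy
    poly([(-42,o-50,82),(42,o-50,82),(42,o+28,82),(-42,o+28,82)],(0,255,0))
    for sg in(-27,27): poly([(sg-12,122,78),(sg+12,122,78),(sg+12,140,78),(sg-12,140,78)],(0,0,255))
    poly([(-56,140,78),(56,140,78),(56,158,78),(-56,158,78)],(0,255,255))
    poly([(44.5,65,70),(56.5,65,70),(56.5,140,70),(44.5,140,70)],(255,0,255))
    cv2.imwrite('pics/'+f,im)
E
python3 - <<'E'
from ov import *
p=optics.snapshot('scene'); overlay(p,(330,210,440,310),'c15.png',(.5636,.0865,-.2352))
E
```

```text
(no output)
```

View pics/c15.png

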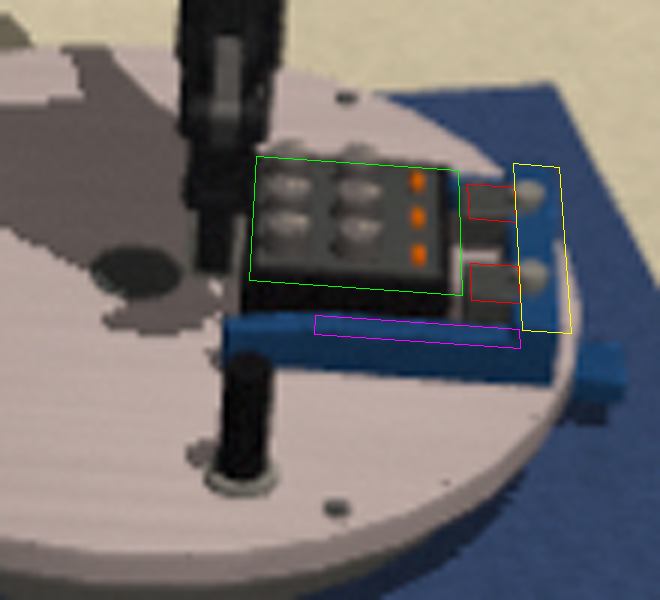

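servo_tool --motion '[{"delta_pos": [0, 0, 1.5], "rotation": [0, 0, 0]}, {"delta_pos": [0, 0, 1.5], "rotation": [0, 0, 0]}, {"delta_pos": [0, 0, 0], "rotation": [0, 0, 0]}]'

```text
time: 14.35
eef_pos: [0.5671, 0.1128, 0.0371]
orientation: [[-0.006, -0.973, 0.229], [-0.008, 0.229, 0.973], [-1.0, 0.004, -0.009]]
wrist_force: [-10.1, -25.5, 7.4]
width: 0.0398
```

```bash
python3 - <<'E'
from ov import *
np.set_printoptions(precision=4,suppress=True)
s=status.sense();print(s['eef_pos'],s['wrist_force'],s['moment'],s['width'])
p=optics.snapshot('scene'); overlay(p,(340,210,440,285),'c16.png',(.5636,.0865,-.2352),sz=(800,600))
E
```

```text
[0.5671 0.1128 0.0371] [-10.0842 -25.4657   7.3762] [-4.1268  1.3323 -0.2263] 0.03978257114847089
```

View pics/c16.png

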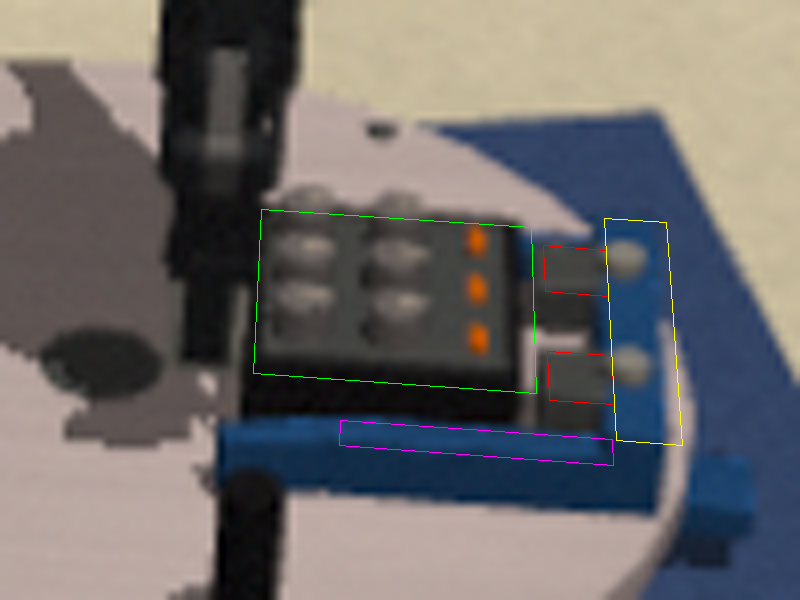

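servo_tool --motion '[{"delta_pos": [0, 0, -8], "rotation": [0, 0, 0]}, {"delta_pos": [0, 0, -8], "rotation": [0, 0, 0]}, {"delta_pos": [-35, 0, 0], "rotation": [0, 0, 0]}, {"delta_pos": [-35, 0, 0], "rotation": [0, 0, 0]}, {"delta_pos": [-35, 0, 20], "rotation": [0, 0, 0]}, {"delta_pos": [-25, 0, 30], "rotation": [0, 0, 0]}, {"delta_pos": [0, 0, 35], "rotation": [0, 0, 0]}, {"delta_pos": [0, 0, 35], "rotation": [0, 0, 0]}, {"delta_pos": [0, 0, 35], "rotation": [0, 0, 0]}, {"delta_pos": [0, 0, 35], "rotation": [0, 0, 0]}]'

```text
time: 15.23
eef_pos: [0.6094, 0.2898, 0.1675]
orientation: [[0.001, -0.973, 0.229], [0.001, 0.229, 0.973], [-1.0, -0.0, 0.001]]
wrist_force: [0.3, -0.3, -0.3]
width: 0.0398
```

servo_tool --motion '[{"delta_pos": [0, 0, 0], "rotation": [0, 0, 0]}, {"delta_pos": [0, 0, 0], "rotation": [0, 0, 0]}, {"delta_pos": [0, 0, 0], "rotation": [0, 0, 0]}]'

```text
time: 15.48
eef_pos: [0.609, 0.2876, 0.1667]
orientation: [[-0.001, -0.973, 0.229], [-0.0, 0.229, 0.973], [-1.0, 0.001, -0.0]]
wrist_force: [-0.3, -0.3, -0.4]
width: 0.0404
```

```bash
python3 - <<'E'
from ov import *
np.set_printoptions(precision=4,suppress=True)
s=status.sense();print(s['eef_pos'],s['wrist_force'],s['moment'],s['width'])
p=snap('wrist','w17.png');print(p['pose'])
E
```

```text
[0.609  0.2876 0.1667] [-0.3357 -0.2898 -0.4005] [-0.0076 -0.0566  0.0195] 0.04040051301492883
[[-0.9735  0.2208  0.059   0.593 ]
 [ 0.2285  0.9393  0.2558  0.2241]
 [ 0.0011  0.2625 -0.9649  0.3372]
 [ 0.      0.      0.      1.    ]]
```

View pics/w17.png

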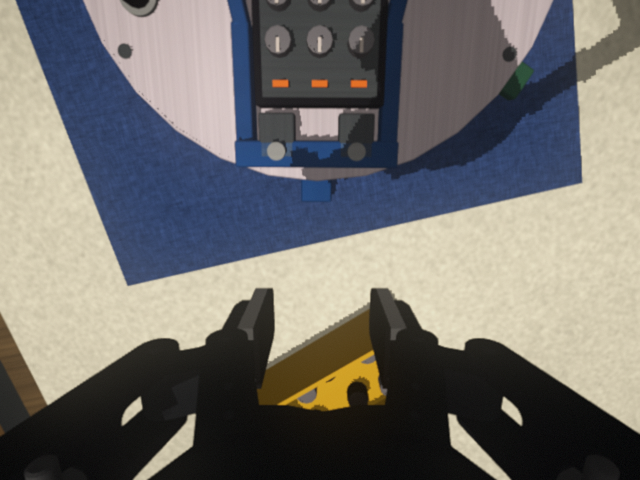

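```bash
python3 - <<'E'
from ov import *
p=optics.snapshot('wrist'); overlay(p,(220,60,420,210),'w18.png',(.5636,.0865,-.2352),sz=(800,600))
cv2.imwrite('pics/w18r.png',cv2.resize(p['img'][60:210,220:420,::-1],(800,600),interpolation=cv2.INTER_CUBIC))
E
```

```text
(no output)
```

View pics/w18.png

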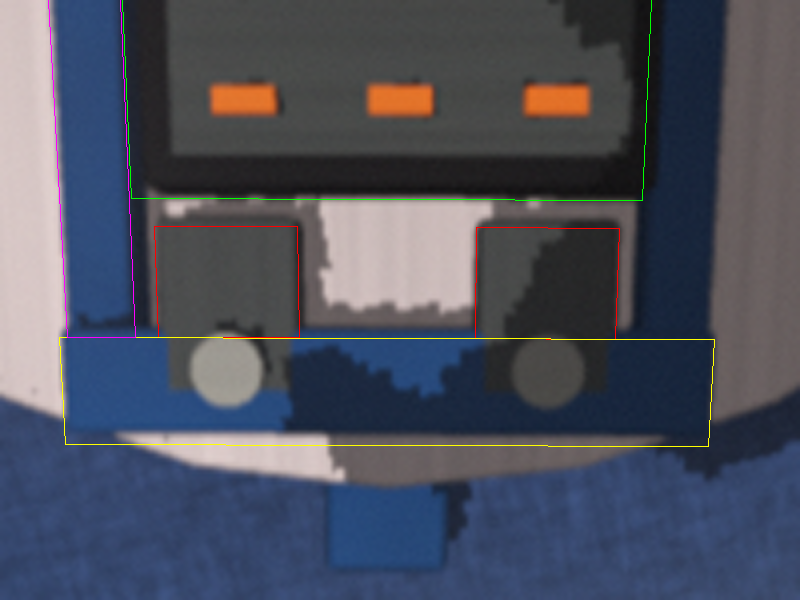

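View pics/w18r.png

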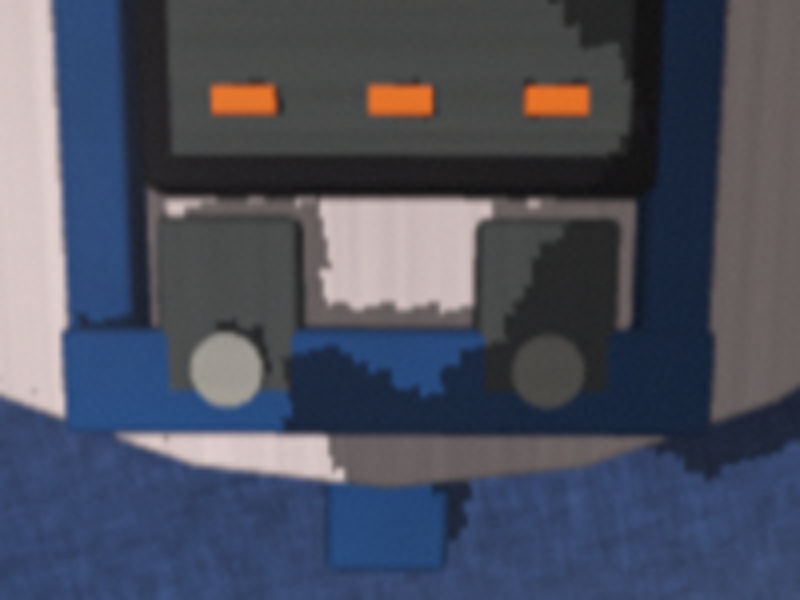

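The wrist view (zoomed) shows the module home. The body front is about 4 mm from the toe fronts, and both are shifted by the same amount against the projected home outline. Side offset is about 1.6 mm, inside the play. Next I'll straddle the post at about (0.693, 0.101).

servo_tool --motion '[{"delta_pos": [0, -20.7, -27], "rotation": [0, 0, 0]}, {"delta_pos": [0, -20.7, -27], "rotation": [0, 0, 0]}, {"delta_pos": [0, -20.7, -27], "rotation": [0, 0, 0]}, {"delta_pos": [0, -20.7, -27], "rotation": [0, 0, 0]}, {"delta_pos": [0, -20.7, -27], "rotation": [0, 0, 0]}, {"delta_pos": [0, -20.7, -27], "rotation": [0, 0, 0]}]' --grip 50

```text
time: 16.08
eef_pos: [0.6933, 0.0983, 0.1677]
orientation: [[0.001, -0.973, 0.231], [0.0, 0.231, 0.973], [-1.0, -0.0, 0.0]]
wrist_force: [1.3, -0.2, -0.6]
width: 0.0499
```

servo_tool --motion '[{"delta_pos": [0, 0, 0], "rotation": [0.123, 0, 0]}, {"delta_pos": [0, 0, 0], "rotation": [0.123, 0, 0]}, {"delta_pos": [0, 0, 0], "rotation": [0.123, 0, 0]}, {"delta_pos": [0, 0, 0], "rotation": [0.123, 0, 0]}, {"delta_pos": [0, 0, 0], "rotation": [0.123, 0, 0]}, {"delta_pos": [0, 0, 0], "rotation": [0.122, 0, 0]}, {"delta_pos": [0, 0, 0], "rotation": [0.122, 0, 0]}, {"delta_pos": [0, 0, 0], "rotation": [0.122, 0, 0]}, {"delta_pos": [0, 0, 0], "rotation": [0.122, 0, 0]}, {"delta_pos": [0, 0, 0], "rotation": [0.122, 0, 0]}]'

```text
time: 16.92
eef_pos: [0.6929, 0.0998, 0.1676]
orientation: [[0.0, -0.106, 0.994], [0.0, 0.994, 0.106], [-1.0, 0.0, 0.0]]
wrist_force: [0.3, -0.1, -0.5]
width: 0.05
```

servo_tool --motion '[{"delta_pos": [15, 0, 0], "rotation": [0, 0, 0]}, {"delta_pos": [0, 0, 0], "rotation": [0, 0, 0]}, {"delta_pos": [0, 0, 0], "rotation": [0, 0, 0]}]'

```text
time: 17.17
eef_pos: [0.6923, 0.1002, 0.1516]
orientation: [[-0.002, -0.113, 0.994], [0.0, 0.994, 0.113], [-1.0, 0.0, -0.002]]
wrist_force: [0.2, -0.2, 0.1]
width: 0.0496
```

```bash
python3 - <<'E'
from ov import *
np.set_printoptions(precision=4,suppress=True)
s=status.sense();print(s['eef_pos'],s['orientation'],s['joint_positions'],s['wrist_force'],s['width'])
p=snap('wrist','w19.png');print(proj(p,[.6927,.1013,.1]))
q=snap('scene','c19.png')
cv2.imwrite('pics/c19b.png',cv2.resize(q['img'][170:320,270:470,::-1],(800,600),interpolation=cv2.INTER_CUBIC))
E
```

```text
[0.6923 0.1002 0.1516] [[-0.0019 -0.1133  0.9936]
 [ 0.      0.9936  0.1133]
 [-1.      0.0002 -0.0019]] [ 0.0342  0.7126  1.0391  0.0001  1.3917 -1.6501] [ 0.1533 -0.2489  0.146 ] 0.04962691888979023
[255.1118 321.0602]
```

View pics/w19.png

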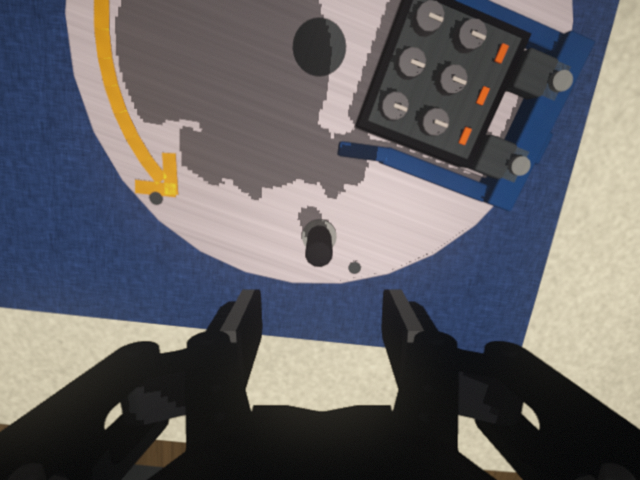

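View pics/c19b.png

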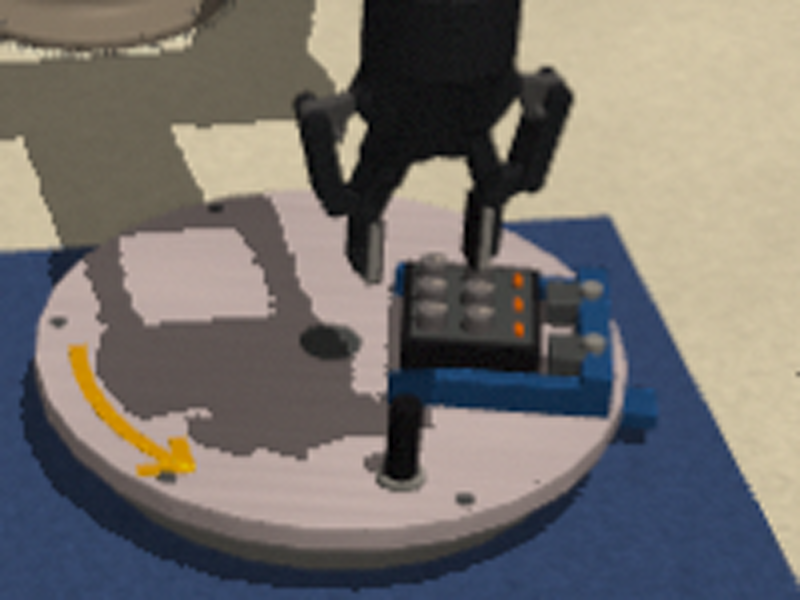

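```bash
python3 - <<'E'
from ov import *
p=optics.snapshot('scene');s=status.sense();R=np.array(s['orientation']);t=np.array(s['eef_pos'])
for h in (0,.013,.03,.04):
  for y in(-.025,.025):
    r=proj(p,t+R@[-h,y,0]); print(h,y,(r[1]-270)*4,(r[0]-170)*4)
q=optics.snapshot('wrist')
for h in (0,.013,.03,.04,.05):
  for y in(-.025,.025):
    r=proj(q,t+R@[-h,y,-.011]); print(h,y,r[::-1])
E
```

```text
0 -0.025 370.440140407904 327.203117570686
0 0.025 463.48731546411955 314.8973531675538
0.013 -0.025 371.9013341970549 305.93570215784257
0.013 0.025 465.45948425720167 293.75212236684786
0.03 -0.025 373.83343969571206 277.754591939065
0.03 0.025 468.06626330945596 265.73738062170173
0.04 -0.025 374.9813644204278 260.97894858124243
0.04 0.025 469.6145037454762 249.06318388058867
0 -0.025 [267.57752945 263.31445132]
0 0.025 [369.83263671 263.36314011]
0.013 -0.025 [263.50942032 272.29950316]
0.013 0.025 [373.44398142 272.35436455]
0.03 -0.025 [257.16990477 286.30521905]
0.03 0.025 [379.07209754 286.37060126]
0.04 -0.025 [252.75399082 296.06399621]
0.04 0.025 [382.99277143 296.13738959]
0.05 -0.025 [247.6920116  307.25337794]
0.05 0.025 [387.48737187 307.33668058]
```

servo_tool --motion '[{"delta_pos": [25, 0, 0], "rotation": [0, 0, 0]}, {"delta_pos": [25, 0, 0], "rotation": [0, 0, 0]}, {"delta_pos": [20, 0, 0], "rotation": [0, 0, 0]}, {"delta_pos": [12, 0, 0], "rotation": [0, 0, 0]}, {"delta_pos": [10, 0, 0], "rotation": [0, 0, 0]}, {"delta_pos": [8, 0, 0], "rotation": [0, 0, 0]}, {"delta_pos": [0, 0, 0], "rotation": [0, 0, 0]}, {"delta_pos": [0, 0, 0], "rotation": [0, 0, 0]}]'

```text
time: 18.03
eef_pos: [0.6934, 0.1013, 0.0527]
orientation: [[0.001, -0.114, 0.993], [0.0, 0.993, 0.114], [-1.0, 0.0, 0.001]]
wrist_force: [0.1, -0.2, -0.0]
width: 0.0504
```

```bash
python3 - <<'E'
from ov import *
np.set_printoptions(precision=4,suppress=True)
s=status.sense();print(s['eef_pos'],s['joint_positions'],s['wrist_force'],s['width'])
p=snap('wrist','w20.png')
q=snap('scene','c20.png')
cv2.imwrite('pics/c20b.png',cv2.resize(q['img'][170:320,270:470,::-1],(800,600),interpolation=cv2.INTER_CUBIC))
E
```

```text
[0.6934 0.1013 0.0527] [ 0.0358  0.795   1.1574  0.0001  1.1884 -1.6493] [ 0.0862 -0.1979 -0.0097] 0.050351254597385056
```

View pics/w20.png

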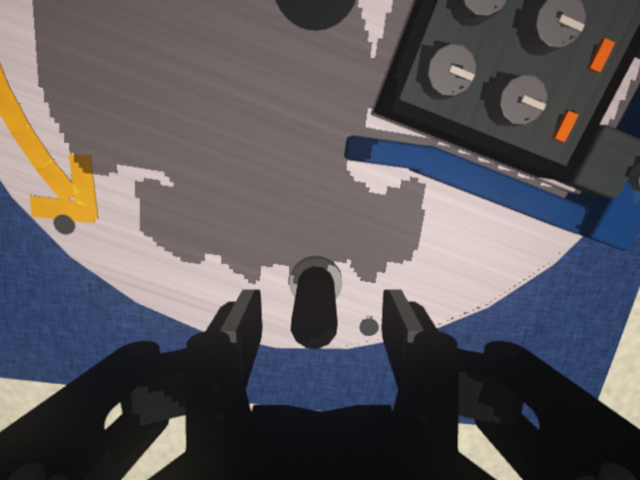

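View pics/c20b.png

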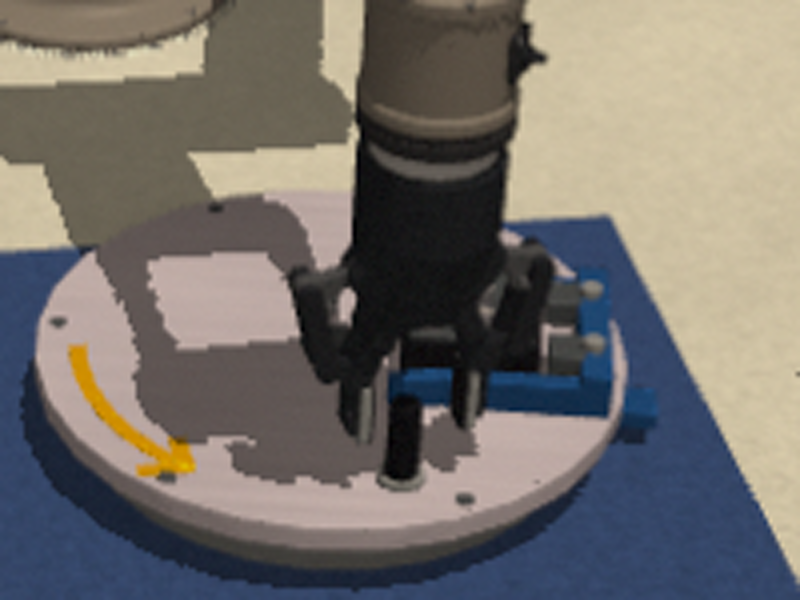

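servo_tool --motion '[{"delta_pos": [0, 0, 0], "rotation": [0, 0, 0]}, {"delta_pos": [0, 0, 0], "rotation": [0, 0, 0]}, {"delta_pos": [0, 0, 0], "rotation": [0, 0, 0]}, {"delta_pos": [0, 1.3, 0], "rotation": [-0.01, 0, 0]}, {"delta_pos": [0, 2.6, 0], "rotation": [-0.02, 0, 0]}, {"delta_pos": [0, 2.6, 0], "rotation": [-0.02, 0, 0]}, {"delta_pos": [0, 3.9, -0.06], "rotation": [-0.03, 0, 0]}]' --grip 26

```text
time: 18.72
eef_pos: [0.6915, 0.1109, 0.0524]
orientation: [[0.0, -0.195, 0.981], [-0.001, 0.981, 0.195], [-1.0, -0.001, -0.0]]
wrist_force: [-1.5, -5.1, 2.7]
width: 0.026
```

```bash
python3 - <<'E'
from ov import *
np.set_printoptions(precision=4,suppress=True)
s=status.sense();print(s['eef_pos'],s['wrist_force'],s['moment'],s['width'])
p=snap('wrist','w21.png')
E
```

```text
[0.6915 0.1109 0.0524] [-1.5078 -5.0697  2.7296] [-0.8014  0.1989 -0.0377] 0.026008796250861974
```

View pics/w21.png

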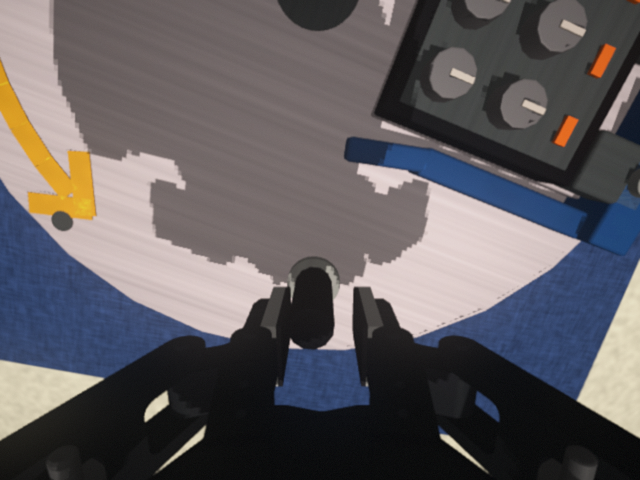

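Contact is made at about 5 N and the post sits between the fingers (313,300), so I'll go on turning.

servo_tool --motion '[{"delta_pos": [0, 4.55, -0.08], "rotation": [-0.035, 0, 0]}, {"delta_pos": [0, 4.55, -0.08], "rotation": [-0.035, 0, 0]}, {"delta_pos": [0, 4.55, -0.08], "rotation": [-0.035, 0, 0]}, {"delta_pos": [0, 4.55, -0.08], "rotation": [-0.035, 0, 0]}, {"delta_pos": [0, 4.55, -0.08], "rotation": [-0.035, 0, 0]}, {"delta_pos": [0, 4.55, -0.08], "rotation": [-0.035, 0, 0]}]'

```text
time: 19.27
eef_pos: [0.6835, 0.1361, 0.0522]
orientation: [[-0.0, -0.395, 0.919], [-0.003, 0.919, 0.395], [-1.0, -0.002, -0.001]]
wrist_force: [-0.7, -7.9, 2.2]
width: 0.026
```

servo_tool --motion '[{"delta_pos": [0, 4.55, -0.08], "rotation": [-0.035, 0, 0]}, {"delta_pos": [0, 4.55, -0.08], "rotation": [-0.035, 0, 0]}, {"delta_pos": [0, 4.55, -0.08], "rotation": [-0.035, 0, 0]}, {"delta_pos": [0, 4.55, -0.08], "rotation": [-0.035, 0, 0]}, {"delta_pos": [0, 4.55, -0.08], "rotation": [-0.035, 0, 0]}, {"delta_pos": [0, 4.55, -0.08], "rotation": [-0.035, 0, 0]}]'

```text
time: 19.77
eef_pos: [0.6701, 0.1609, 0.0521]
orientation: [[-0.0, -0.578, 0.816], [-0.001, 0.816, 0.578], [-1.0, -0.001, -0.001]]
wrist_force: [0.7, -3.6, 1.1]
width: 0.0263
```

```bash
python3 - <<'E'
from ov import *
np.set_printoptions(precision=4,suppress=True)
s=status.sense();print(s['eef_pos'],s['joint_positions'],s['wrist_force'],s['moment'],s['width'])
p=snap('wrist','w22.png')
E
```

```text
[0.6701 0.1609 0.0521] [ 0.125   0.7753  1.2    -0.001   1.1664 -2.0617] [ 0.6689 -3.5947  1.0671] [-0.6414 -0.0371 -0.0315] 0.026291870475919514
```

View pics/w22.png

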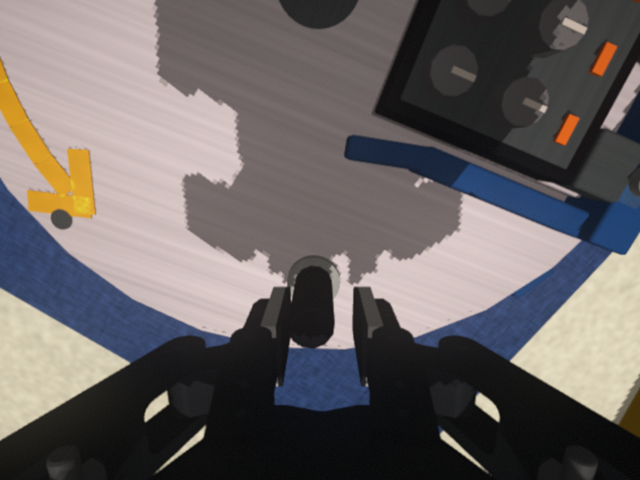

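servo_tool --motion '[{"delta_pos": [0, 4.55, -0.08], "rotation": [-0.035, 0, 0]}, {"delta_pos": [0, 4.55, -0.08], "rotation": [-0.035, 0, 0]}, {"delta_pos": [0, 4.55, -0.08], "rotation": [-0.035, 0, 0]}, {"delta_pos": [0, 4.55, -0.08], "rotation": [-0.035, 0, 0]}, {"delta_pos": [0, 4.55, -0.08], "rotation": [-0.035, 0, 0]}, {"delta_pos": [0, 4.55, -0.08], "rotation": [-0.035, 0, 0]}, {"delta_pos": [0, 4.55, -0.08], "rotation": [-0.035, 0, 0]}, {"delta_pos": [0, 4.55, -0.08], "rotation": [-0.035, 0, 0]}]'

```text
time: 20.48
eef_pos: [0.6437, 0.1895, 0.0518]
orientation: [[-0.003, -0.781, 0.624], [0.002, 0.624, 0.781], [-1.0, 0.003, -0.001]]
wrist_force: [-3.9, 0.6, 1.5]
width: 0.026
```

servo_tool --motion '[{"delta_pos": [0, 4.55, -0.08], "rotation": [-0.035, 0, 0]}, {"delta_pos": [0, 4.55, -0.08], "rotation": [-0.035, 0, 0]}, {"delta_pos": [0, 4.55, -0.08], "rotation": [-0.035, 0, 0]}, {"delta_pos": [0, 4.55, -0.08], "rotation": [-0.035, 0, 0]}, {"delta_pos": [0, 3.9, -0.08], "rotation": [-0.03, 0, 0]}, {"delta_pos": [0, 3.25, -0.04], "rotation": [-0.025, 0, 0]}, {"delta_pos": [0, 2.6, -0.04], "rotation": [-0.02, 0, 0]}, {"delta_pos": [0, 2.6, -0.04], "rotation": [-0.02, 0, 0]}, {"delta_pos": [0, 1.3, 0], "rotation": [-0.01, 0, 0]}, {"delta_pos": [0, 0, 0], "rotation": [0, 0, 0]}]'

```text
time: 21.32
eef_pos: [0.6181, 0.2048, 0.0521]
orientation: [[0.0, -0.909, 0.418], [0.0, 0.418, 0.909], [-1.0, 0.0, 0.0]]
wrist_force: [0.2, 0.6, 0.2]
width: 0.0263
```

```bash
python3 - <<'E'
from ov import *
np.set_printoptions(precision=4,suppress=True)
s=status.sense();print(s['eef_pos'],s['joint_positions'],s['wrist_force'],s['moment'],s['width'])
p=snap('wrist','w23.png')
E
```

```text
[0.6181 0.2048 0.0521] [ 0.2022  0.71    1.3341  0.0003  1.0973 -2.5085] [0.1949 0.611  0.1619] [ 0.0175 -0.0616 -0.0181] 0.02625209285324594
```

View pics/w23.png

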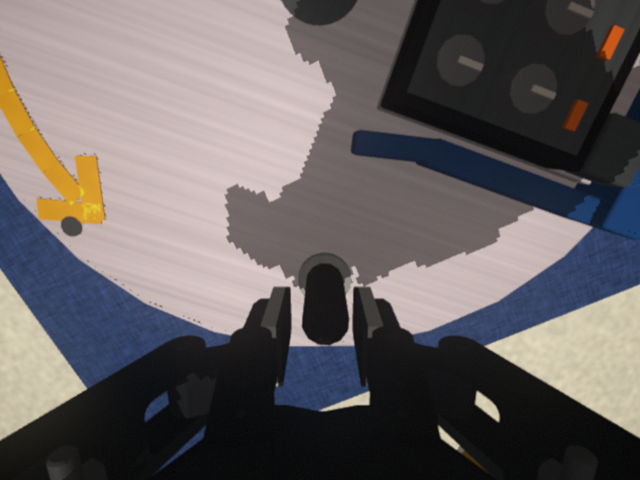

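Contact force is now almost zero and the post is centred between the pads at (325,300). I'll open and lift clear.

servo_tool --motion '[{"delta_pos": [0, 0, 0], "rotation": [0, 0, 0]}, {"delta_pos": [0, 0, 0], "rotation": [0, 0, 0]}, {"delta_pos": [0, 0, 0], "rotation": [0, 0, 0]}, {"delta_pos": [-10, 0, 0], "rotation": [0, 0, 0]}, {"delta_pos": [-20, 0, 0], "rotation": [0, 0, 0]}, {"delta_pos": [-30, 0, 0], "rotation": [0, 0, 0]}, {"delta_pos": [-30, 0, 0], "rotation": [0, 0, 0]}, {"delta_pos": [-30, 0, 0], "rotation": [0, 0, 0]}, {"delta_pos": [-20, 0, 0], "rotation": [0, 0, 0]}, {"delta_pos": [0, 0, 0], "rotation": [0, 0, 0]}]' --grip 50

```text
time: 22.2
eef_pos: [0.6207, 0.205, 0.1989]
orientation: [[0.01, -0.908, 0.418], [0.002, 0.418, 0.908], [-1.0, -0.008, 0.006]]
wrist_force: [0.2, -0.4, 1.2]
width: 0.0502
```

servo_tool --motion '[{"delta_pos": [0, 0, 0], "rotation": [0, 0, 0]}, {"delta_pos": [0, 0, 0], "rotation": [0, 0, 0]}, {"delta_pos": [0, 0, 0], "rotation": [0, 0, 0]}, {"delta_pos": [0, 0, 0], "rotation": [0, 0, 0]}]'

```text
time: 22.53
eef_pos: [0.6176, 0.2044, 0.1907]
orientation: [[-0.003, -0.908, 0.418], [-0.0, 0.418, 0.908], [-1.0, 0.002, -0.002]]
wrist_force: [-0.4, 0.2, -0.1]
width: 0.0498
```

```bash
python3 - <<'E'
from ov import *
np.set_printoptions(precision=4,suppress=True)
s=status.sense();print(s['eef_pos'],s['wrist_force'],s['moment'],s['width'])
p=snap('wrist','w24.png')
overlay(p,(350,0,640,218),'w24o.png',(.5636,.0865,-.2352+1.047),sz=(798,600))
E
```

```text
[0.6176 0.2044 0.1907] [-0.3527  0.1718 -0.1411] [-0.0102  0.026  -0.0088] 0.04979914710359729
```

View pics/w24.png

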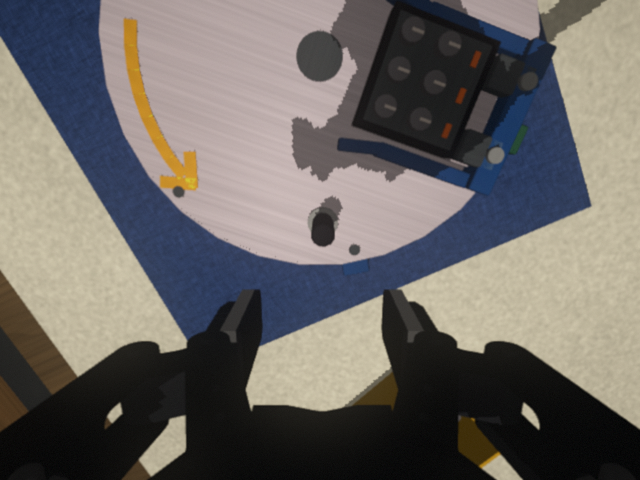

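View pics/w24o.png

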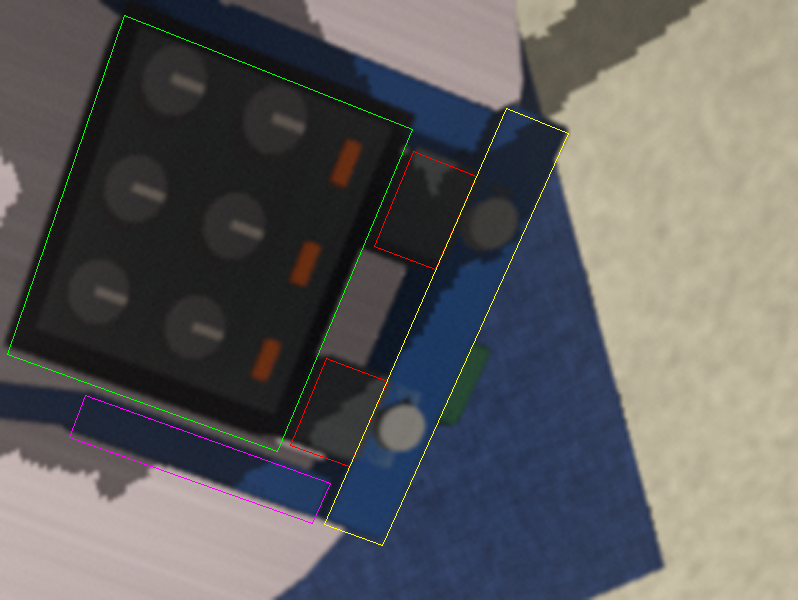

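servo_tool --motion '[{"delta_pos": [0, 30, 15], "rotation": [0, 0, 0]}, {"delta_pos": [0, 35, 15], "rotation": [0, 0, 0]}, {"delta_pos": [0, 35, 15], "rotation": [0, 0, 0]}, {"delta_pos": [0, 30, 10], "rotation": [0, 0, 0]}, {"delta_pos": [0, 0, 0], "rotation": [0, 0, 0]}, {"delta_pos": [0, 0, 0], "rotation": [0, 0, 0]}, {"delta_pos": [0, 0, 0], "rotation": [0, 0, 0]}]'

```text
time: 23.17
eef_pos: [0.5234, 0.3087, 0.1918]
orientation: [[-0.0, -0.908, 0.418], [-0.0, 0.418, 0.908], [-1.0, -0.0, -0.0]]
wrist_force: [-0.8, 0.1, -0.0]
width: 0.0499
```

```bash
python3 - <<'E'
from ov import *
np.set_printoptions(precision=4,suppress=True)
s=status.sense();print(s['eef_pos'],s['wrist_force'])
p=snap('wrist','w25.png')
p['img']=np.clip(p['img'].astype(float)*1.8,0,255).astype(np.uint8)
q=dict(p)
cv2.imwrite('pics/w25z.png',cv2.resize(q['img'][0:165,220:440,::-1],(800,600),interpolation=cv2.INTER_CUBIC))
E
```

```text
[0.5234 0.3087 0.1918] [-0.8323  0.0697 -0.0246]
```

View pics/w25.png

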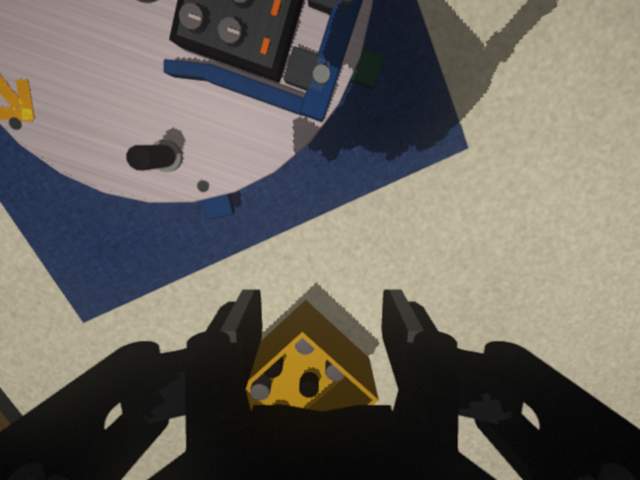

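View pics/w25z.png

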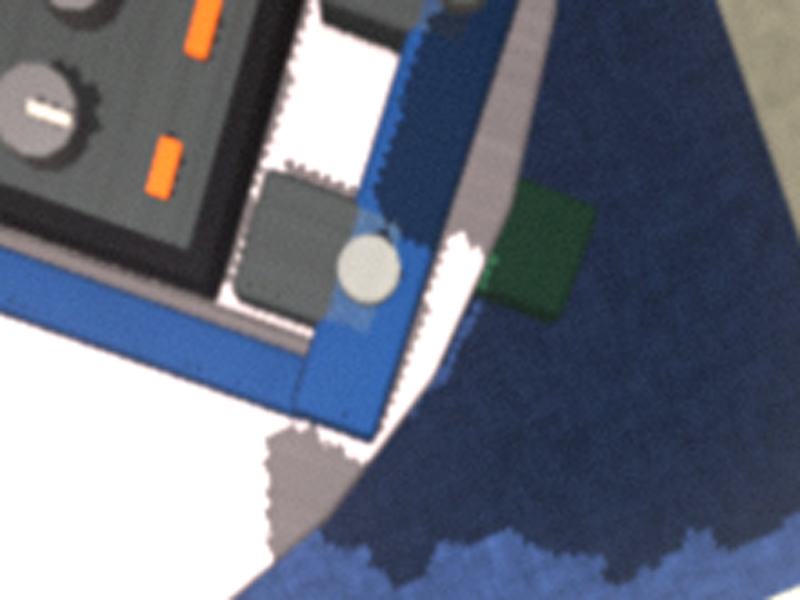

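servo_tool --motion '[{"delta_pos": [0, 0, -30], "rotation": [0, 0, 0]}, {"delta_pos": [0, 0, -35], "rotation": [0, 0, 0]}, {"delta_pos": [0, 10, -30], "rotation": [0, 0, 0]}, {"delta_pos": [0, 0, 0], "rotation": [0, 0, 0]}, {"delta_pos": [0, 0, 0], "rotation": [0, 0, 0]}, {"delta_pos": [0, 0, 0], "rotation": [0, 0, 0]}]'

```text
time: 23.72
eef_pos: [0.4757, 0.2262, 0.1924]
orientation: [[0.001, -0.907, 0.42], [0.001, 0.42, 0.907], [-1.0, -0.001, 0.001]]
wrist_force: [0.8, -0.7, -0.1]
width: 0.0499
```

```bash
python3 - <<'E'
from ov import *
np.set_printoptions(precision=4,suppress=True)
s=status.sense();print(s['eef_pos'],s['wrist_force'])
p=snap('wrist','w26.png');print(p['pose'])
a=np.clip(p['img'].astype(float)*1.5,0,255).astype(np.uint8)
cv2.imwrite('pics/w26z.png',cv2.resize(a[20:200,180:420,::-1],(800,600),interpolation=cv2.INTER_CUBIC))
E
```

```text
[0.4757 0.2262 0.1924] [ 0.8015 -0.7279 -0.1001]
[[-0.9076  0.4048  0.1113  0.4465]
 [ 0.4199  0.8755  0.2391  0.167 ]
 [-0.0007  0.2637 -0.9646  0.3629]
 [ 0.      0.      0.      1.    ]]
```

View pics/w26z.png

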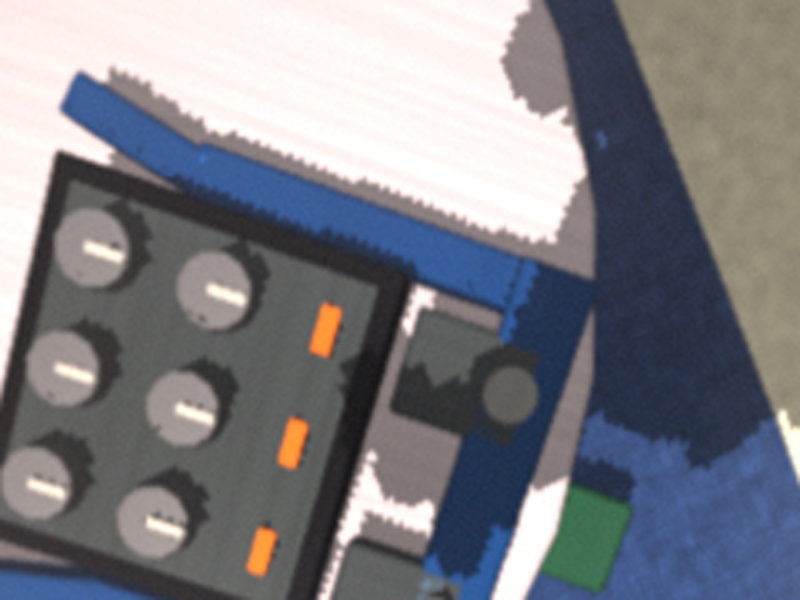

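```bash
python3 - <<'E'
from fit import *
np.set_printoptions(precision=4,suppress=True)
p=optics.snapshot('wrist')
B=lambda u,v:(180+u/3.333-.35,20+v/3.333-.35)
mm=lambda a,b,c:(a/1e3,b/1e3,c/1e3)
T=[(mm(-56,140,78),B(530,258)),(mm(-56,158,78),B(595,283)),(mm(-39,122,78),B(416,306)),(mm(-15,122,78),B(390,410)),(mm(15,122,78),B(348,538)),(mm(-56.5,65,70),B(205,148))]
q,r=fit(p,T,[.5636,.0865,.81]);print(q,r.ravel(),'joint~',q[2]+.2352)
M=[(mm(-42,-50,82),B(60,152)),(mm(-42,28,82),B(411,274)),(mm(42,-50,82),B(-35,535))]
M=M[:2]
m,r=fit(p,M,[.5,.15,.81]);print(m,r.ravel())
c,s=np.cos(q[2]),np.sin(q[2]);R=np.array([[c,-s],[s,c]])
n=m[:2]+.05*np.array([-np.sin(m[2]),np.cos(m[2])])
print('nose in stop',R.T@(n-q[:2])-[0,.14],m[2]-q[2])
# housing axis angle via tabs: green tab should be on nest axis
E
```

```text
[0.5629 0.0864 0.8129] [-1.8 -0.6  2.   0.3  1.6  0.1 -0.5  0.9  0.3  0.8 -1.3 -1.7] joint~ 1.0480531058970375
[0.4957 0.1471 0.8193] [-0.2 -0.   0.2  0.1]
nose in stop [-0.0024  0.0005] 0.006424134856098052
```

```bash
python3 - <<'E'
from h import *
s=status.sense();print(s['time'],s['wrist_force']);print(job.close_job())
E
```

```text
23.8167 [-0.41367484  0.37562207  0.27386518]
the job is handed in; nothing more can be done
None
```

The module is home in the nest and the table is in the next detent. I handed the job in at 23.8 s; it reports no verdict.

**What I did:** I gripped the module across its body, squared it to the nest and slid it part-way in. I then pushed it from behind until it stopped moving at about 28 N. To turn the table I put the open fingers around the black post, swung it one position counter-clockwise, opened and lifted straight up.

**Last checks, from the wrist camera:**
- **Nose against the stop:** y was +0.5 mm and x −2.4 mm, inside the ±3 mm and ±4 mm limits. The module was about 0.006 rad from square.
- **Table angle:** it had turned 1.048 rad from where it started, with the nest at the green tab. The start angle could be up to 0.03 rad off zero; allowing for that, it is still within the 0.07 rad limit.
- **Robot:** the gripper was clear of everything and wrist force was near zero.
- **Bystanders:** I kept clear of the bin, screwdriver and carton, but did not measure their positions again at the end.

**Checks that disagreed:**
- **Finger tips:** they showed 25 to 40 mm higher than the stated tool point, so I set grasp heights by the pictures and the force reading.
- **Module home:** while I was pushing, the coarse scene camera suggested the module was 1 to 3 mm short. A closer wrist picture showed it home.

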